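# Rack rinsed gel cassettes and slide the drying tray back over the drier's sill

### The job

Slide the drying tray out of the bench drier onto its loading deck, stand every rinsed gel cassette from the draining stand in a free slot of the tray, next to the cassette already there, then slide the loaded tray back over the sill until it is fully home in the drier, and switch the fan on. Slide the tray rather than carrying it through the air, keep it level enough that nothing tips, and leave the other things on the bench alone.

Things in the scene. Friction and masses are not known exactly. Their poses are not given: they have to be found in the camera images.
- drier: bench drier, fixed: white box open to the front, clear roof window, on a grey deck that runs out in front as loading deck. Origin at worktop height below the middle of the sill; x points into the chamber, z up. Deck top z = 24 mm, x = -220 to 0, 236 mm clear between 8 mm high side lips. Walls and roof begin at x = 0; 202 mm between the walls; roof underside z = 150, top z = 160 mm
- sill (a point): middle of the sill, the front edge of the chamber floor, at drier x = 0, z = 30 mm; axes as the drier's. The floor lies 6 mm above the deck: a square step up. It runs in to a stop bar at x = 144 mm. Two low flared guides on the deck, from x = -40 mm, 230 mm apart, to the mouth, 201 mm apart, lead the tray in
- tray: steel drying tray with a wire rack, loose, about 0.45 kg empty; origin at the middle of the underside of its two runners, x points to its nose. Runners and floor reach from x = -65 to 65 mm, 190 mm wide. Home: origin at drier x = 79, z = 30 mm, handle 66 mm outside the mouth. On the deck: z = 24 mm. A 60 mm wide tongue, 20 to 23 mm above the runners' underside, runs back to x = -171 mm
- tray_nose (a point): underside of the tray's front end, tray x = 65, y = 0, z = 0; the runners' ends are square, so the nose catches on the 6 mm sill unless it is raised over it
- tray_handle (a point): grip point of the tray's upright blue handle, at tray x = -145, y = 0, z = 48 mm; the handle is a block 40 mm long (tray x), 14 mm thick (tray y), from z = 23 to 70 mm in the tray's frame, standing on the tongue
- slot1 (a point): middle of the floor of the first of the tray's five slots (tray y = -72, -36, 0, 36, 72 mm), 9 mm above the runners' underside; axes as the tray's. Each slot runs along x between two pairs of upright 4 mm wires at x = -36 and 36 mm, 10.6 mm clear, the tips flaring to 19 mm at 65 mm above the runners' underside; end stops leave 102 mm along x
- drain_stand: white plastic draining stand with wire slots, fixed, 150 x 190 x 62 mm over the wires; origin at the middle of its underside; slots along its own x at y = -60, -20, 20, 60 mm, slot floor 12 mm above the worktop, wires to 62 mm
- instrument_top (a point): middle of the top of the beige instrument with rows of buttons, fixed between the drier and the draining stand, 220 mm deep, 180 mm wide, 170 mm tall: carry things over it. A computer tower 450 mm tall, with its near side 490 mm to the right (-y) of this point, and things along the back of the bench up to 180 mm tall also stand there
- wash_bottle: white plastic bottle, 89 mm across, 200 mm tall, leave alone; origin at its underside
- beaker: glass beaker, 106 mm across, 132 mm tall, leave alone; origin at its underside
- parafilm: roll of sealing film on end, 52 mm across, 50 mm tall, leave alone; origin at its underside
- tipbox_green: green pipette tip box, 84 x 120 x 63 mm, leave alone; origin at its underside
- fan_switch (a joint): toggle switch on the drier's roof at its right front corner, a red paddle on a steel stem: 0 leans 0.5 rad to the front (off), 1.0 leans 0.5 rad to the back (on); it stays where it is left and takes about 2 N at the tip
- fan_switch_tip (a point): tip of the paddle, 36 mm from its pivot; the pivot is at drier x = 34, y = -85, z = 168 mm, and the paddle (18 mm wide, 8 mm thick, its last 22 mm) swings in the drier's x-z plane
- wet1: rinsed gel cassette, two glass sheets between blue side spacers with a white comb strip along its top edge, 90 mm long (own x) x 8 mm thick (own y) x 95 mm tall (own z), 80 g, rigid; origin at the middle of its underside; starts upright in a slot of the draining stand; may be absent
- wet2: rinsed gel cassette, two glass sheets between blue side spacers with a white comb strip along its top edge, 90 mm long (own x) x 8 mm thick (own y) x 95 mm tall (own z), 80 g, rigid; origin at the middle of its underside; starts upright in a slot of the draining stand; may be absent
- wet3: rinsed gel cassette, two glass sheets between blue side spacers with a white comb strip along its top edge, 90 mm long (own x) x 8 mm thick (own y) x 95 mm tall (own z), 80 g, rigid; origin at the middle of its underside; starts upright in a slot of the draining stand; may be absent
- wet4: rinsed gel cassette, two glass sheets between blue side spacers with a white comb strip along its top edge, 90 mm long (own x) x 8 mm thick (own y) x 95 mm tall (own z), 80 g, rigid; origin at the middle of its underside; starts upright in a slot of the draining stand; may be absent
- dry1: gel cassette, two glass sheets between blue side spacers with a white comb strip along its top edge, 90 mm long (own x) x 8 mm thick (own y) x 95 mm tall (own z), 80 g, rigid; origin at the middle of its underside; already in the tray at the start, stays there; only one of dry1 to dry3 is there
- dry2: gel cassette, two glass sheets between blue side spacers with a white comb strip along its top edge, 90 mm long (own x) x 8 mm thick (own y) x 95 mm tall (own z), 80 g, rigid; origin at the middle of its underside; already in the tray at the start, stays there; only one of dry1 to dry3 is there
- dry3: gel cassette, two glass sheets between blue side spacers with a white comb strip along its top edge, 90 mm long (own x) x 8 mm thick (own y) x 95 mm tall (own z), 80 g, rigid; origin at the middle of its underside; already in the tray at the start, stays there; only one of dry1 to dry3 is there
There are look-alikes about, which are no part of the job. What is shaped like the wet4 but purple is not meant.

How it is judged:
By the outcome, as a careful person would: the job done as asked, in the order asked, and still so for the second after the job is handed in, with the robot touching nothing.
Of wet1, wet2, wet3, wet4 only 2 to 4 are there at a start; the rules pass over those that are not, and their reading is None.
Of dry1, dry2, dry3 only 1 to 1 are there at a start; the rules pass over those that are not, and their reading is None.
At some moment in a run one of tray may be knocked a few centimetres aside while the robot is not near it.
It also fails if it takes over 210 s, if anything falls off the work surface, if the arm or the gripper's body presses on something with over 40 N, if the wrist force passes 120 N, or if a joint passes its speed limit or range.

### The arm

A 7-joint arm with a two-finger parallel gripper is mounted at the origin on a cart in front of the work surface, level with it; the furniture and walls round the work are solid. World frame = base frame: x ahead of the robot, y to its left, z up, the work surface at z = 0. Lengths are in m, angles in rad, forces in N, time in s.
With the tool pointing down it reaches from about 0.4 to 0.925 m from the base axis. Payload 4.1 kg.
Tool frame: the origin (TCP) lies on the centre line of the jaws, within the pads' length; the fingertips stand 14 mm ahead of it and the grasp point (between the pads) lies 5 mm behind it; z points along the fingers, y is the direction in which the jaws open and shut (so a half turn about z gives the same grasp; the last joint's range is limited). The gripper opens to 85 mm and grips with 20 to 120 N. Pads are 22 mm wide; open, the fingers measure 114 mm over their backs; the gripper's body (76 mm by 85 mm) begins 54 mm behind the grasp point. The pads swing forward as they close: fully open they stand 13 mm farther back than shut.
Start: joints at [-1.374, 0.398, 0.045, 1.537, -0.019, 1.207, -0.051], TCP at [0.189, 0.622, 0.245] pointing down, gripper open.
Joint ranges: [-2.82, 2.82], [-0.49, 2.23], [-1.37, 1.46], [0, 2.46], [-1.36, 4.5], [0.23, 2], [-2.94, 2.94]. Speed limits (rad/s): [2.57, 2.57, 3.14, 3.14, 3.14, 3.14, 3.14].

### API

Orientations are given as a 3x3 rotation matrix whose columns are the frame's x, y, z axes.
In Python, from rig import ctrl gives the robot as it stands.
- The arm moves only by the tool drive_tool, never from a script. Its argument "increments" is a list of rows, each an object of numbers: "gripper": the finger opening in cm, from 0 to 8.54; "x", "y", "z": the shift along the tool's x, y, z in cm; "wx", "wy", "wz": the turn, a rotation vector about the tool's x, y, z in degrees. A call has 1 to 10 rows; each row is the pose to reach, as a shift and turn from the pose commanded when the call began, along the tool's axes at that moment; what a row does not reach only later rows make up. A row lasts 1/8 s, in which the tool goes at most 62.5 mm and 10.7 degrees, less where a joint would pass 70% of its speed; a pose out of reach is approached as far as the arm can. A call with a gripper value outside its range is refused whole. The fingers move at their own pace and stop on an object; "force" is the grip in N (left out, the last holds). Time passes only in rows, so rows that repeat a pose let the fingers close. It gives the time, the measured TCP pose, the force and the opening at its end, in the units of the state.
- ctrl.read_state(): the state, without advancing time (a new reading comes with each control period).
- ctrl.snapshot(name): name is "side" or "top" or "wrist"; returns (picture, depth): 420x560x3 uint8, red, green, blue; 420x560 float32, m along the optical axis (not along the pixel's ray), 0 where there is no reading.
- ctrl.camera_model(name): a dict with "mtx" (3x3 intrinsics, pixels), "camera_from_world" (4x4, takes a point from world to camera coordinates). Camera axes: x right, y down, z forward; pixel columns grow to the right and rows downward; lengths in m; the calibration is good to about 2 mm. A picture is of the moment at which its call begins: read the wrist's pose just before it. camera_model takes no time and is no camera call; for the wrist camera it gives the pose at the moment of the call.
- ctrl.job_done(): hands the job in, once; it reports no verdict.
The state is a dict: "clock": time; "q": joint angles; "joint_velocities": joint speeds; "tau": joint torques, N m; "position": TCP position; "eef_rot": TCP orientation; "contact_force": force on the tool from outside, world axes, zero at the start; "torque": the same for the moment, N m; "width": opening from 0.0 (shut) to 1.0 (fully open).
Only numpy, scipy, OpenCV 4.12 (cv2) and the standard library are available. Lean on these libraries where they do the work, as an engineer would, in place of code of your own. Each camera call takes 0.05 s, during which the arm holds its last target.

## Working session

There is one attempt and no reset: what is moved stays moved. The work goes in short steps, Python scripts to look and compute and a tool call to move; the robot and the scene stay as the last step left them, time stands still between calls to the robot, and variables do not carry over. Pictures are saved under pics/ and viewed, and the job is handed in when it is done.

Besides the shell and the picture viewer there is one more tool, called after "Emit:" as name(argument=value, ...), one argument or row to a line, values as JSON. drive_tool: Moves the arm, as the interface text tells. Its arguments: {"type":"object","properties":{"increments":{"type":"array"},"force":{"type":"number"}},"required":["increments"]}

```bash
ls -la; mkdir -p pics; python3 - <<'E'
from rig import ctrl
import cv2,numpy as np
s=ctrl.read_state();print({k:np.round(v,3).tolist() for k,v in s.items()})
for n in ["side","top","wrist"]:
    c=ctrl.camera_model(n);print(n,np.round(c["mtx"],1).tolist(),np.round(c["camera_from_world"],3).tolist())
    p,d=ctrl.snapshot(n);cv2.imwrite(f"pics/{n}0.png",p[:,:,::-1]);np.save(f"pics/{n}0.npy",d)
E
```

```text
total 12
drwxr-xr-x  3 agent agent 4096 Dec  6 23:25 .
drwxr-xr-x 23 root  root  4096 Dec  6 23:25 ..
drwxr-xr-x  2 agent agent 4096 Dec  6 23:25 pics
{'clock': 0.0, 'q': [-1.374, 0.399, 0.045, 1.538, -0.019, 1.207, -0.051], 'joint_velocities': [0.001, -0.001, -0.0, -0.0, 0.001, -0.001, 0.001], 'tau': [0.0, -47.513, 1.365, -25.422, 0.012, 0.01, 0.0], 'position': [0.189, 0.621, 0.244], 'eef_rot': [[-0.957, 0.291, -0.0], [0.291, 0.957, -0.002], [-0.0, -0.002, -1.0]], 'contact_force': [0.033, -0.068, -0.402], 'torque': [0.027, 0.001, 0.023], 'width': 0.995}
side [[546.7, 0.0, 282.3], [0.0, 546.7, 209.0], [0.0, 0.0, 1.0]] [[0.634, -0.773, 0.012, -0.336], [-0.44, -0.374, -0.816, 0.33], [0.635, 0.513, -0.577, 1.409], [0.0, 0.0, 0.0, 1.0]]
top [[494.0, 0.0, 278.5], [0.0, 494.0, 211.2], [0.0, 0.0, 1.0]] [[0.022, -1.0, 0.01, -0.023], [-0.982, -0.024, -0.189, 0.531], [0.189, -0.005, -0.982, 1.492], [0.0, 0.0, 0.0, 1.0]]
wrist [[316.8, 0.0, 280.3], [0.0, 316.8, 209.5], [0.0, 0.0, 1.0]] [[0.291, 0.957, -0.002, -0.651], [0.906, -0.275, 0.322, -0.042], [0.308, -0.095, -0.947, 0.381], [0.0, 0.0, 0.0, 1.0]]
```

View pics/side0.png

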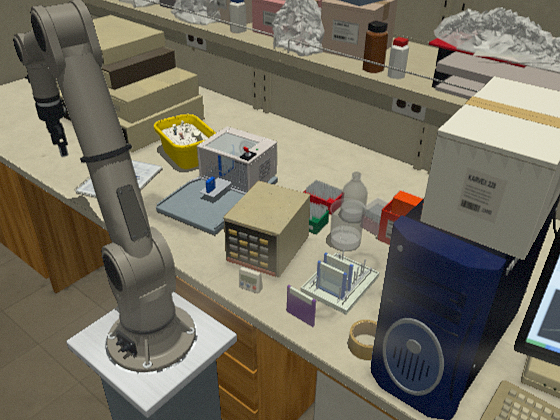

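View pics/top0.png

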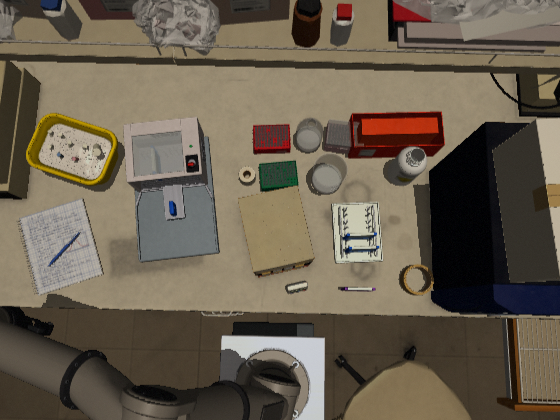

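View pics/wrist0.png

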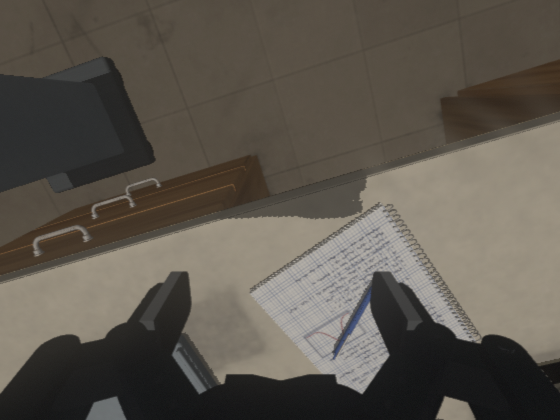

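```bash
cat > h.py <<'E'
import numpy as np,cv2
from rig import ctrl
def snap(n,tag):
    c=ctrl.camera_model(n);p,d=ctrl.snapshot(n)
    cv2.imwrite(f"pics/{n}{tag}.png",p[:,:,::-1]);np.save(f"pics/{n}{tag}.npy",d)
    return c,p,d
def cloud(c,d):
    K=c["mtx"];K=np.array(K);T=np.linalg.inv(np.array(c["camera_from_world"]))
    v,u=np.mgrid[0:d.shape[0],0:d.shape[1]]
    P=np.stack([(u-K[0,2])/K[0,0]*d,(v-K[1,2])/K[1,1]*d,d],-1)
    return P@T[:3,:3].T+T[:3,3]
def px(c,P):
    K=np.array(c["mtx"]);T=np.array(c["camera_from_world"])
    q=np.atleast_2d(P)@T[:3,:3].T+T[:3,3];q=q@K.T;return q[:,:2]/q[:,2:]
def crop(p,x0,y0,x1,y1,s,name):
    cv2.imwrite(f"pics/{name}.png",cv2.resize(p[y0:y1,x0:x1,::-1],None,fx=s,fy=s,interpolation=cv2.INTER_CUBIC))
E
python3 - <<'E'
from h import *
p=cv2.imread("pics/top0.png")[:,:,::-1];d=np.load("pics/top0.npy")
c=ctrl.camera_model("top");W=cloud(c,d)
a=cv2.resize(p[110:270,115:225],None,fx=3.6,fy=3.6,interpolation=3);b=cv2.resize(p[190:300,325:400],None,fx=5,fy=5,interpolation=3)
im=np.zeros((580,780,3),np.uint8);im[:576,:396]=a[:576,:396];im[:550,400:775]=b;cv2.imwrite("pics/z0.png",im[:,:,::-1])
for (u,v) in [(140,262),(138,250),(215,252),(214,180),(140,195),(204,122),(126,126),(128,188),(204,178),(172,205),(192,163),(334,204),(380,203),(381,262),(335,262),(347,237),(376,236),(346,249),(377,249),(355,289),(275,235)]: print(u,v,np.round(W[v,u],3))
p=cv2.imread("pics/side0.png")[:,:,::-1];a=cv2.resize(p[120:235,150:290],None,fx=4,fy=4,interpolation=3);cv2.imwrite("pics/z1.png",a[:,:,::-1])
a=cv2.resize(p[240:330,280:390],None,fx=5,fy=5,interpolation=3);cv2.imwrite("pics/z2.png",a[:,:,::-1])
E
```

```text
140 262 [0.368 0.422 0.001]
138 250 [0.403 0.424 0.029]
215 252 [0.403 0.185 0.024]
214 180 [0.639 0.201 0.004]
140 195 [0.577 0.429 0.034]
204 122 [0.838 0.244 0.001]
126 126 [0.759 0.451 0.161]
128 188 [ 0.607  0.48  -0.002]
204 178 [0.618 0.219 0.107]
172 205 [0.532 0.31  0.107]
192 163 [0.636 0.24  0.206]
334 204 [ 0.566 -0.188  0.017]
380 203 [ 0.576 -0.339  0.002]
381 262 [ 0.386 -0.34  -0.001]
335 262 [ 0.38  -0.191  0.022]
347 237 [ 0.451 -0.219  0.086]
376 236 [ 0.467 -0.323  0.009]
346 249 [ 0.418 -0.221  0.051]
377 249 [ 0.425 -0.325  0.012]
355 289 [ 0.295 -0.241  0.096]
275 235 [ 0.439 -0.001  0.174]
```

View pics/z0.png

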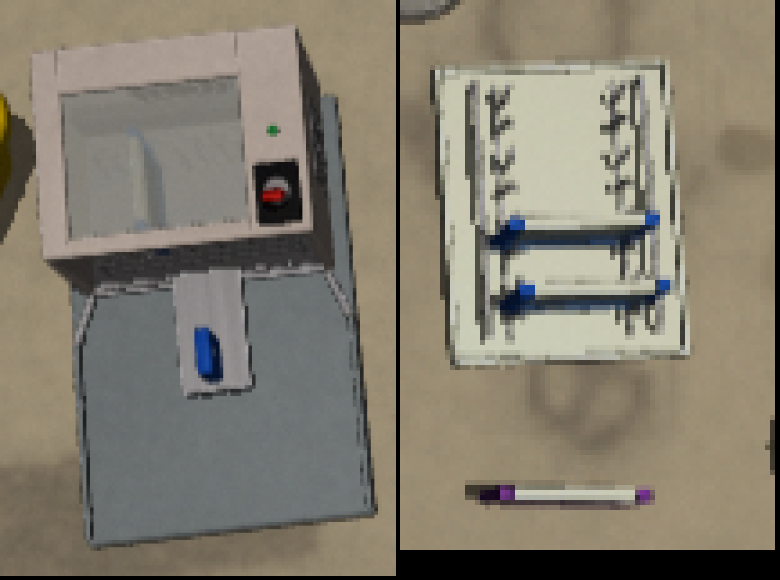

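View pics/z1.png

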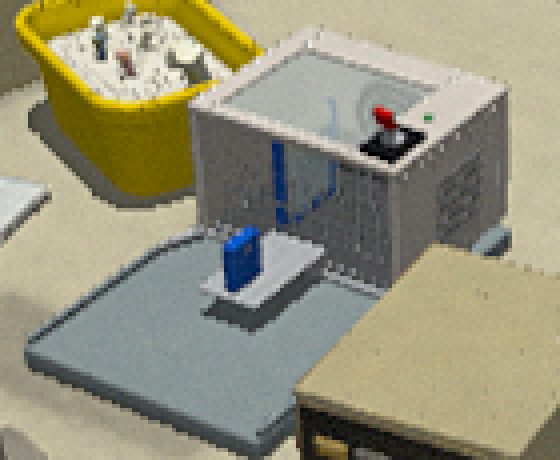

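View pics/z2.png

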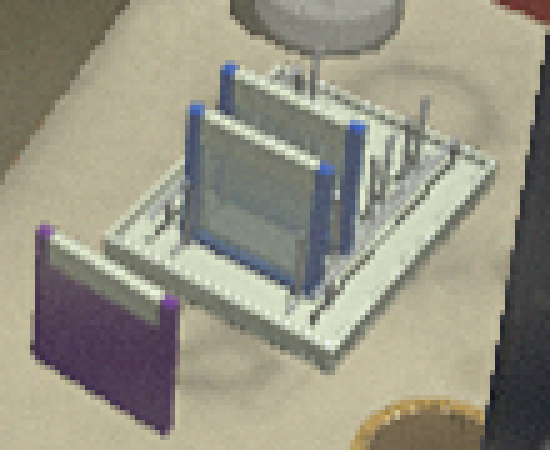

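```bash
python3 - <<'E'
from h import *
d=np.load("pics/top0.npy");c=ctrl.camera_model("top");W=cloud(c,d)
def reg(x0,x1,y0,y1,z0,z1):
    m=(W[...,0]>x0)&(W[...,0]<x1)&(W[...,1]>y0)&(W[...,1]<y1)&(W[...,2]>z0)&(W[...,2]<z1)&(d>0);return W[m]
for nm,a in dict(roof=(.55,.85,.15,.5,.152,.168),deck=(.38,.62,.15,.46,.018,.029),decklip=(.38,.62,.15,.46,.018,.036),instr=(.3,.6,-.15,.15,.16,.18),stand=(.35,.62,-.38,-.15,.006,.03),casstop=(.35,.5,-.36,-.17,.09,.12),handle=(.45,.58,.27,.35,.08,.12),switch=(.55,.72,.2,.28,.18,.24)).items():
    P=reg(*a);r=cv2.minAreaRect(P[:,:2].astype(np.float32));print(nm,len(P),np.round(P.mean(0),4),np.round(P.min(0),3),np.round(P.max(0),3),np.round(r[0],4),np.round(r[1],4),round(r[2],1),np.round(cv2.boxPoints(r),3).tolist())
P=reg(.35,.5,-.36,-.17,.09,.12)
for lo,hi in[(.35,.43),(.43,.5)]:
    Q=P[(P[:,0]>lo)&(P[:,0]<hi)];print(len(Q),Q.min(0),Q.max(0),np.median(Q,0),np.polyfit(Q[:,1],Q[:,0],1))
# deck front edge/ side: line fits on image
E
```

```text
roof 4161 [0.69   0.3424 0.1598] [0.587 0.218 0.152] [0.794 0.461 0.168] [0.691  0.3403] [0.1833 0.2239] 8.0 [[0.5849999785423279, 0.43799999356269836], [0.6159999966621399, 0.21699999272823334], [0.796999990940094, 0.24199999868869781], [0.765999972820282, 0.46399998664855957]]
deck 3780 [0.4843 0.31   0.0246] [0.38  0.175 0.018] [0.62  0.451 0.029] [0.5071 0.3136] [0.25   0.2505] 7.8 [[0.3659999966621399, 0.42100000381469727], [0.4000000059604645, 0.17299999296665192], [0.6480000019073486, 0.20600000023841858], [0.6140000224113464, 0.45500001311302185]]
decklip 4826 [0.4881 0.3104 0.0261] [0.38  0.175 0.018] [0.62  0.451 0.036] [0.5075 0.3137] [0.2513 0.2508] 7.7 [[0.3659999966621399, 0.42100000381469727], [0.4000000059604645, 0.17299999296665192], [0.6489999890327454, 0.20600000023841858], [0.6150000095367432, 0.45500001311302185]]
instr 4834 [ 0.4549 -0.0025  0.1721] [ 0.328 -0.113  0.16 ] [0.585 0.108 0.18 ] [ 0.4571 -0.0022] [0.2268 0.1787] 13.8 [[0.32600000500679016, 0.05700000002980232], [0.36800000071525574, -0.11599999666213989], [0.5889999866485596, -0.06199999898672104], 
[... 776 characters left out ...]
79999887943268], [0.5090000033378601, 0.30300000309944153], [0.5479999780654907, 0.3100000023841858], [0.5460000038146973, 0.32499998807907104]]
switch 20 [0.6347 0.2455 0.2008] [0.631 0.238 0.184] [0.645 0.254 0.209] [0.6353 0.2454] [0.0141 0.0143] 54.4 [[0.625, 0.24400000274181366], [0.6370000243186951, 0.23499999940395355], [0.6449999809265137, 0.24699999392032623], [0.6340000033378601, 0.2549999952316284]]
99 [ 0.41101407 -0.30777086  0.09108074] [ 0.42305015 -0.22026053  0.11639833] [ 0.41652051 -0.26607474  0.10843493] [-0.06819685  0.39909233]
100 [ 0.45022706 -0.30248064  0.09036586] [ 0.46180803 -0.2142924   0.11426939] [ 0.45674478 -0.25567284  0.10858887] [-0.05876742  0.44146054]
```

```bash
cat >> h.py <<'E'
from scipy.spatial.transform import Rotation as Rn
DY=8.0; DO=np.array([.6005,.3275,0.])
def D(x,y,z):
    a=np.radians(DY);return DO+np.array([x*np.cos(a)-y*np.sin(a),x*np.sin(a)+y*np.cos(a),z])
def rot(jawyaw,pitch=0):
    # tool down, tool y (jaw) at jawyaw deg; pitch>0: rotate about tool y
    a=np.radians(jawyaw);y=np.array([np.cos(a),np.sin(a),0]);z=np.array([0,0,-1.]);x=np.cross(y,z)
    return np.stack([x,y,z],1)@Rn.from_euler('y',pitch,degrees=True).as_matrix()
def plan(p,R=None):
    s=ctrl.read_state();R0=np.array(s["eef_rot"]);p0=np.array(s["position"])
    if R is None:R=R0
    t=R0.T@(np.array(p)-p0)*100;w=Rn.from_matrix(R0.T@R).as_rotvec(degrees=True)
    n=max(np.linalg.norm(t)/6.25,np.linalg.norm(w)/10.7)
    print("from",np.round(p0,4),"shift cm",np.round(t,2),"turn deg",np.round(w,1),"rows>=%.1f"%n)
def st():
    s=ctrl.read_state();print("t",round(s["clock"],2),"p",np.round(s["position"],4),"F",np.round(s["contact_force"],1),"w",round(float(s["width"]),3),"q",np.round(s["q"],2));print(np.round(s["eef_rot"],3).tolist())
E
python3 - <<'E'
from h import *
plan([.527,.314,.25],rot(98))
E
```

```text
from [0.1893 0.6214 0.2445] shift cm [-41.26 -19.56  -0.52] turn deg [ -0.1  -0.  -24.9] rows>=7.3
```

Emit:
drive_tool(
  increments=[
    {"x": -5, "y": -2.4, "z": -0.5, "wz": -3},
    {"x": -10, "y": -4.8, "z": -0.5, "wz": -6},
    {"x": -15, "y": -7.1, "z": -0.5, "wz": -9},
    {"x": -20, "y": -9.5, "z": -0.5, "wz": -12},
    {"x": -25, "y": -11.9, "z": -0.5, "wz": -15},
    {"x": -30, "y": -14.3, "z": -0.5, "wz": -18},
    {"x": -35, "y": -16.6, "z": -0.5, "wz": -21},
    {"x": -39, "y": -18.5, "z": -0.5, "wz": -23.5},
    {"x": -41.3, "y": -19.6, "z": -0.5, "wz": -24.9},
    {"x": -41.3, "y": -19.6, "z": -0.5, "wz": -24.9},
  ],
)

```text
validation failed for argument at $.in...
```

```bash
python3 - <<'E'
from h import *
st()
c,p,d=snap("wrist","1")
W=cloud(c,d)
m=(W[...,2]>.085)&(W[...,2]<.11)&(abs(W[...,0]-.527)<.05)&(abs(W[...,1]-.314)<.04)
P=W[m];print(len(P),P.mean(0),cv2.minAreaRect(P[:,:2].astype(np.float32)))
plan([.527,.314,.15],rot(98))
E
```

```text
t 0.15 p [0.1893 0.6214 0.2445] F [-0.1  0.2  0.4] w 1.0 q [-1.37  0.4   0.05  1.54 -0.02  1.21 -0.05]
[[-0.957, 0.291, -0.0], [0.291, 0.957, -0.001], [-0.0, -0.002, -1.0]]
0 [nan nan nan] ((0.0, 0.0), (0.0, 0.0), 0.0)
from [0.1893 0.6214 0.2447] shift cm [-41.26 -19.56   9.49] turn deg [ -0.1  -0.  -24.9] rows>=7.5<stdin>:6: RuntimeWarning: Mean of empty slice.
  ret = um.true_divide(
```

View pics/wrist1.png

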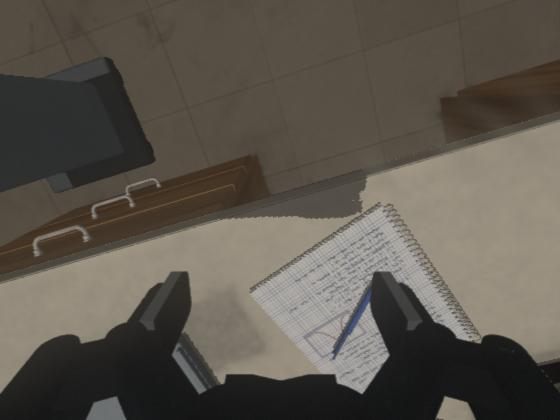

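Emit:
drive_tool(
  increments=[
    {"gripper": 8.5, "x": -5, "y": -2.4, "z": -0.5, "wx": 0, "wy": 0, "wz": -3},
  ],
)

```text
clock: 0.32
position: [0.2252, 0.5867, 0.2492]
eef_rot: [[-0.973, 0.23, -0.003], [0.23, 0.973, 0.001], [0.003, -0.0, -1.0]]
contact_force: [1.0, -0.1, -0.2]
width: 0.995
```

```bash
python3 - <<'E'
from h import *
plan([.527,.314,.25],rot(98))
E
```

```text
from [0.2252 0.5867 0.2492] shift cm [-35.64 -19.58  -0.2 ] turn deg [  0.   -0.2 -21.3] rows>=6.5
```

Emit:
drive_tool(
  increments=[
    {"gripper": 8.5, "x": -5, "y": -2.7, "z": 0, "wx": 0, "wy": 0, "wz": -3},
    {"gripper": 8.5, "x": -10, "y": -5.5, "z": 0, "wx": 0, "wy": 0, "wz": -6},
    {"gripper": 8.5, "x": -15, "y": -8.2, "z": 0, "wx": 0, "wy": 0, "wz": -9},
    {"gripper": 8.5, "x": -20, "y": -11, "z": 0, "wx": 0, "wy": 0, "wz": -12},
    {"gripper": 8.5, "x": -25, "y": -13.7, "z": 0, "wx": 0, "wy": 0, "wz": -15},
    {"gripper": 8.5, "x": -30, "y": -16.5, "z": 0, "wx": 0, "wy": 0, "wz": -18},
    {"gripper": 8.5, "x": -34, "y": -18.7, "z": 0, "wx": 0, "wy": 0, "wz": -20.5},
    {"gripper": 8.5, "x": -35.6, "y": -19.6, "z": 0, "wx": 0, "wy": 0, "wz": -21.3},
    {"gripper": 8.5, "x": -35.6, "y": -19.6, "z": 0, "wx": 0, "wy": 0, "wz": -21.3},
  ],
)

```text
clock: 1.45
position: [0.5297, 0.3064, 0.2501]
eef_rot: [[-0.992, -0.124, 0.0], [-0.124, 0.992, -0.001], [0.0, -0.001, -1.0]]
contact_force: [-1.1, -0.1, -0.1]
width: 0.996
```

```bash
python3 - <<'E'
from h import *
st()
c,p,d=snap("wrist","1")
W=cloud(c,d)
m=(W[...,2]>.085)&(W[...,2]<.11)&(abs(W[...,0]-.527)<.05)&(abs(W[...,1]-.314)<.04)
P=W[m];print(len(P))
if len(P):print(P.mean(0),cv2.minAreaRect(P[:,:2].astype(np.float32)))
plan([.527,.314,.15],rot(98))
E
```

```text
t 1.45 p [0.5297 0.3064 0.2501] F [-1.1 -0.1 -0.1] w 0.996 q [-0.73  0.33  0.18  1.63 -0.06  1.19  1.15]
[[-0.992, -0.124, 0.0], [-0.124, 0.992, -0.001], [0.0, -0.001, -1.0]]
657
[0.52476607 0.31775799 0.09859315] ((0.5266914367675781, 0.31801384687423706), (0.03923758491873741, 0.013952486217021942), 8.181146621704102)
from [0.5284 0.3082 0.25  ] shift cm [ 0.06  0.59 10.01] turn deg [ 0.  -0.  -0.7] rows>=1.6
```

View pics/wrist1.png

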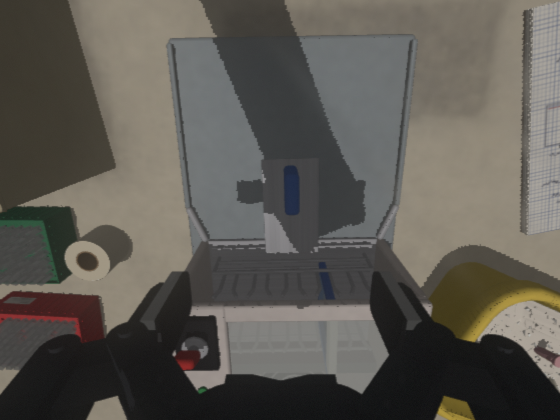

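```bash
python3 - <<'E'
from h import *
d=np.load("pics/wrist1.npy");c=ctrl.camera_model("wrist");W=cloud(c,d)-DO
a=np.radians(DY);X=W[...,0]*np.cos(a)+W[...,1]*np.sin(a);Y=-W[...,0]*np.sin(a)+W[...,1]*np.cos(a);Z=W[...,2]
m=(d>0)&(abs(Z-.16)<.004)&(X>-.03)&(X<.06)&(abs(Y)<.13)
for y in np.arange(-.1,.11,.02):
    k=m&(abs(Y-y)<.005);print(round(y,2),k.sum(), X[k].min() if k.any() else None)
k=m;print("roof Y",Y[k].min(),Y[k].max(),np.median(Z[k]))
k=(d>0)&(abs(Z-.024)<.003)&(X>-.3)&(X<-.05);print("deck",X[k].min(),Y[k].min(),Y[k].max(),np.median(Z[k]))
for y in np.arange(-.1,.11,.02):
    k2=k&(abs(Y-y)<.005);print(round(y,2),np.sort(X[k2])[:3])
k=(d>0)&(abs(Z-.030)<.003)&(X>-.03)&(X<.06)&(abs(Y)<.08);print("floor",np.percentile(X[k],[0,1,5]),k.sum())
for x in np.arange(-.2,-.04,.03):
    k=(d>0)&(Z>.027)&(Z<.04)&(abs(X-x)<.008)&(abs(Y)>.1)&(abs(Y)<.14);yy=Y[k];print(round(x,2),yy[yy>0].min(),yy[yy<0].max())
E
```

```text
-0.1 14 0.04496403957697801
-0.08 124 0.00029033045972962773
-0.06 578 0.00022311256147162714
-0.04 398 -8.151766237081241e-05
-0.02 425 0.00016622916886076776
0.0 430 -0.00035524060570787496
0.02 427 -0.0003269381449982384
0.04 430 -0.0001204294751149847
0.06 438 -0.00012723026324375913
0.08 95 0.033465219934922935
0.1 0 None
roof Y -0.1016637452203897 0.11606706102733164 0.15857841549968582
deck -0.2526570346280226 -0.2183362741132135 0.12887188422804557 0.024019558181640005
-0.1 [-0.21836289 -0.2183441  -0.21829448]
-0.08 [-0.21810706 -0.21793306 -0.21785205]
-0.06 [-0.21888705 -0.21860323 -0.21858837]
-0.04 [-0.21855057 -0.21851578 -0.21847718]
-0.02 [-0.21820227 -0.21817511 -0.21814453]
0.0 [-0.21895774 -0.21893853 -0.21893215]
0.02 [-0.21870325 -0.2186267  -0.21861481]
0.04 [-0.21835236 -0.21830451 -0.21827178]
0.06 [-0.21923842 -0.21914978 -0.21906827]
0.08 [-0.21896699 -0.21896512 -0.21889446]
0.1 [-0.2187313  -0.21842738 -0.21841565]
floor [-3.15061499e-04 -1.25356748e-05  4.04001888e-04] 506
-0.2 0.12289882369499552 -0.11221919476320817
-0.17 0.1226670332262826 -0.11198952467960331
-0.14 0.12313187795591486 -0.11213261096064145
-0.11 0.12311987687474425 -0.11189990987639704
-0.08 0.12341434591026738 -0.11199781228985599
-0.05 0.12185924610894777 -0.11090479644131872
```

```bash
cat >> h.py <<'E'
def dr(W):
    W=W-DO;a=np.radians(DY);return W[...,0]*np.cos(a)+W[...,1]*np.sin(a),-W[...,0]*np.sin(a)+W[...,1]*np.cos(a),W[...,2]
E
python3 - <<'E'
from h import *
ctrl.snapshot("top");ctrl.snapshot("top")
st()
c,p,d=snap("wrist","2")
X,Y,Z=dr(cloud(c,d))
k=(d>0)&(abs(Z-.16)<.004)&(abs(X)<.06)&(abs(Y)<.06);print("roof",X[k].min())
k=(d>0)&(abs(Z-.024)<.003)&(X>-.24)&(X<-.05)&(abs(Y)<.1);print("deck",X[k].min())
for x in np.arange(-.2,-.04,.03):
    k=(d>0)&(Z>.027)&(Z<.04)&(abs(X-x)<.008)&(abs(Y)>.1)&(abs(Y)<.14);yy=Y[k];print(round(x,2),yy[yy>0].min(),yy[yy<0].max())
m=(Z>.085)&(Z<.11)&(abs(X+.07)<.04)&(abs(Y)<.03);P=np.stack([X[m],Y[m],Z[m]],1);print(len(P),P.mean(0),np.median(P[:,2]),cv2.minAreaRect(P[:,:2].astype(np.float32)))
m=(Z>.1)&(Z<.145)&(X>0)&(X<.1)&(Y>0)&(Y<.09)
W=cloud(c,d);print("cass px", [np.round([X[v,u],Y[v,u],Z[v,u]],3).tolist() for u,v in [(322,265),(326,281),(330,295),(326,288)]])
st();plan([.527,.318,.15],rot(98))
E
```

```text
t 1.6 p [0.5273 0.3099 0.2501] F [ 0.   0.3 -0. ] w 0.992 q [-0.74  0.33  0.18  1.63 -0.06  1.19  1.15]
[[-0.991, -0.13, -0.001], [-0.13, 0.991, 0.001], [0.001, 0.001, -1.0]]
roof 0.0004109691112894323
deck -0.2179519895466191
-0.2 0.12105675695301035 -0.11379331109816783
-0.17 0.10199344200941085 -0.11406199781804358
-0.14 0.12095960098778935 -0.11427806595395584
-0.11 0.12095954540250389 -0.11405006301964339
-0.08 0.12127386424312045 -0.11388743614820732
-0.05 0.12087056437183875 -0.11402158955311395
627 [-0.07641463  0.00074169  0.09872711] 0.09941141079284233 ((-0.07473248243331909, 0.0007680784910917282), (0.013157390989363194, 0.0386306494474411), 89.55105590820312)
cass px [[0.029, 0.044, 0.039], [0.033, 0.045, 0.069], [0.072, 0.055, 0.038], [0.026, 0.041, 0.094]]
t 1.65 p [0.5273 0.31   0.2502] F [-0.2 -0.2  0.5] w 0.991 q [-0.74  0.33  0.18  1.63 -0.06  1.19  1.15]
[[-0.991, -0.131, -0.001], [-0.131, 0.991, 0.001], [0.001, 0.001, -1.0]]
from [0.5273 0.31   0.2502] shift cm [-0.08  0.79 10.02] turn deg [ 0.  -0.  -0.5] rows>=1.6
```

```bash
sed -i 's/DO=np.array(.*/DO=np.array([.600,.331,0.])/' h.py; python3 - <<'E'
from h import *
plan([.525,.3177,.076],rot(98))
E
```

```text
from [0.5273 0.31   0.2502] shift cm [ 0.11  0.78 17.42] turn deg [ 0.  -0.  -0.5] rows>=2.8
```

Emit:
drive_tool(
  increments=[
    {"gripper": 8.5, "x": 0.1, "y": 0.8, "z": 4, "wx": 0, "wy": 0, "wz": -0.5},
    {"gripper": 8.5, "x": 0.1, "y": 0.8, "z": 8, "wx": 0, "wy": 0, "wz": -0.5},
    {"gripper": 8.5, "x": 0.1, "y": 0.8, "z": 10, "wx": 0, "wy": 0, "wz": -0.5},
    {"gripper": 8.5, "x": 0.1, "y": 0.8, "z": 10, "wx": 0, "wy": 0, "wz": -0.5},
    {"gripper": 8.5, "x": 0.1, "y": 0.8, "z": 10, "wx": 0, "wy": 0, "wz": -0.5},
  ],
)

```text
clock: 2.28
position: [0.5268, 0.3172, 0.1515]
eef_rot: [[-0.99, -0.138, 0.001], [-0.138, 0.99, 0.001], [-0.002, 0.001, -1.0]]
contact_force: [-0.5, -0.7, 0.1]
width: 0.995
```

```bash
python3 - <<'E'
from h import *
st();plan([.525,.3177,.076],rot(98))
E
```

```text
t 2.27 p [0.5268 0.3172 0.1515] F [-0.5 -0.7  0.1] w 0.995 q [-0.74  0.42  0.16  1.73 -0.08  0.99  1.16]
[[-0.99, -0.138, 0.001], [-0.138, 0.99, 0.001], [-0.002, 0.001, -1.0]]
from [0.5268 0.3172 0.1515] shift cm [0.18 0.06 7.55] turn deg [ 0.1  0.1 -0.1] rows>=1.2
```

Tracking is good. Descend and close.

Emit:
drive_tool(
  increments=[
    {"gripper": 8.5, "x": 0.2, "y": 0.1, "z": 4, "wx": 0, "wy": 0, "wz": 0},
    {"gripper": 8.5, "x": 0.2, "y": 0.1, "z": 7.4, "wx": 0, "wy": 0, "wz": 0},
    {"gripper": 8.5, "x": 0.2, "y": 0.1, "z": 7.4, "wx": 0, "wy": 0, "wz": 0},
    {"gripper": 4, "x": 0.2, "y": 0.1, "z": 7.4, "wx": 0, "wy": 0, "wz": 0},
    {"gripper": 2, "x": 0.2, "y": 0.1, "z": 7.4, "wx": 0, "wy": 0, "wz": 0},
    {"gripper": 1, "x": 0.2, "y": 0.1, "z": 7.4, "wx": 0, "wy": 0, "wz": 0},
    {"gripper": 0.5, "x": 0.2, "y": 0.1, "z": 7.4, "wx": 0, "wy": 0, "wz": 0},
    {"gripper": 0.5, "x": 0.2, "y": 0.1, "z": 7.4, "wx": 0, "wy": 0, "wz": 0},
    {"gripper": 0.5, "x": 0.2, "y": 0.1, "z": 7.4, "wx": 0, "wy": 0, "wz": 0},
    {"gripper": 0.5, "x": 0.2, "y": 0.1, "z": 7.4, "wx": 0, "wy": 0, "wz": 0},
  ],
  force=60,
)

```text
clock: 3.52
position: [0.5247, 0.317, 0.077]
eef_rot: [[-0.99, -0.138, 0.001], [-0.138, 0.99, 0.0], [-0.001, 0.0, -1.0]]
contact_force: [-2.0, -0.6, 5.5]
width: 0.158
```

```bash
python3 - <<'E'
from h import *
st();print(dr(np.array(ctrl.read_state()["position"])))
E
```

```text
t 3.52 p [0.5247 0.317  0.077 ] F [-2.  -0.6  5.5] w 0.158 q [-0.73  0.51  0.15  1.79 -0.1   0.85  1.18]
[[-0.99, -0.138, 0.001], [-0.138, 0.99, 0.0], [-0.001, 0.0, -1.0]]
(np.float64(-0.07652520129391982), np.float64(-0.0034185115064832485), array(0.07697435))
```

Emit:
drive_tool(
  increments=[
    {"gripper": 0.5, "x": 0.5, "y": 0, "z": 0, "wx": 0, "wy": 0, "wz": 0},
    {"gripper": 0.5, "x": 1.5, "y": 0.1, "z": 0, "wx": 0, "wy": 0, "wz": 0},
    {"gripper": 0.5, "x": 2.7, "y": 0.2, "z": 0, "wx": 0, "wy": 0, "wz": 0},
    {"gripper": 0.5, "x": 3.9, "y": 0.2, "z": 0, "wx": 0, "wy": 0, "wz": 0},
    {"gripper": 0.5, "x": 5.1, "y": 0.2, "z": 0, "wx": 0, "wy": 0, "wz": 0},
    {"gripper": 0.5, "x": 6.3, "y": 0.2, "z": 0, "wx": 0, "wy": 0, "wz": 0},
    {"gripper": 0.5, "x": 7.5, "y": 0.2, "z": 0, "wx": 0, "wy": 0, "wz": 0},
    {"gripper": 0.5, "x": 8.5, "y": 0.2, "z": 0, "wx": 0, "wy": 0, "wz": 0},
    {"gripper": 0.5, "x": 9, "y": 0.2, "z": 0, "wx": 0, "wy": 0, "wz": 0},
    {"gripper": 0.5, "x": 9, "y": 0.2, "z": 0, "wx": 0, "wy": 0, "wz": 0},
  ],
  force=90,
)

```text
clock: 4.78
position: [0.4337, 0.3063, 0.0762]
eef_rot: [[-0.991, -0.137, -0.002], [-0.137, 0.991, -0.001], [0.002, -0.0, -1.0]]
contact_force: [-0.5, -0.1, 3.1]
width: 0.153
```

```bash
python3 - <<'E'
from h import *
c,p,d=snap("side","3");crop(p,130,110,300,250,4,"s3");st();print(dr(np.array(ctrl.read_state()["position"])))
E
```

```text
t 4.83 p [0.4337 0.3063 0.0761] F [-1.6  0.4  4.4] w 0.15 q [-0.81  0.39  0.14  1.99 -0.08  0.77  1.08]
[[-0.991, -0.137, -0.003], [-0.137, 0.991, -0.001], [0.003, -0.0, -1.0]]
(np.float64(-0.16812765931506188), np.float64(-0.0013108393395860618), array(0.07613121))
```

View pics/s3.png

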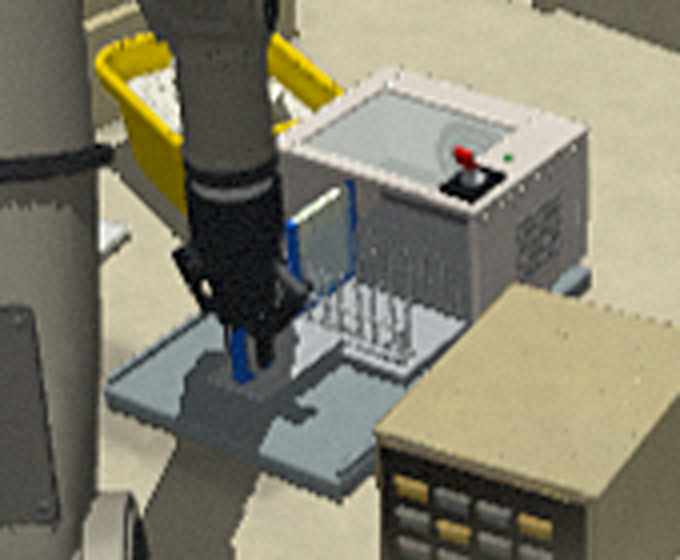

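Emit:
drive_tool(
  increments=[
    {"gripper": 0.5, "x": 1.2, "y": 0.1, "z": 0, "wx": 0, "wy": 0, "wz": 0},
    {"gripper": 0.5, "x": 2.4, "y": 0.1, "z": 0, "wx": 0, "wy": 0, "wz": 0},
    {"gripper": 0.5, "x": 3.4, "y": 0.1, "z": 0, "wx": 0, "wy": 0, "wz": 0},
    {"gripper": 0.5, "x": 3.5, "y": 0.1, "z": 0.4, "wx": 0, "wy": -1.2, "wz": 0},
    {"gripper": 0.5, "x": 3.6, "y": 0.1, "z": 0.8, "wx": 0, "wy": -2.4, "wz": 0},
    {"gripper": 0.5, "x": 3.8, "y": 0.1, "z": 1, "wx": 0, "wy": -3, "wz": 0},
    {"gripper": 0.5, "x": 4.8, "y": 0.1, "z": 1, "wx": 0, "wy": -3, "wz": 0},
    {"gripper": 0.5, "x": 5.8, "y": 0.1, "z": 1, "wx": 0, "wy": -3, "wz": 0},
    {"gripper": 0.5, "x": 6.8, "y": 0.1, "z": 1, "wx": 0, "wy": -3, "wz": 0},
    {"gripper": 0.5, "x": 6.9, "y": 0.1, "z": 1, "wx": 0, "wy": -3, "wz": 0},
  ],
)

```text
clock: 6.08
position: [0.3658, 0.298, 0.0666]
eef_rot: [[-0.989, -0.137, 0.052], [-0.137, 0.991, 0.007], [-0.052, 0.0, -0.999]]
contact_force: [1.7, -0.2, 3.1]
width: 0.15
```

```bash
python3 - <<'E'
from h import *
c,p,d=snap("side","4");crop(p,130,110,300,250,4,"s4");st();print(dr(np.array(ctrl.read_state()["position"])))
E
```

```text
t 6.12 p [0.3658 0.298  0.0665] F [ 1.3 -0.5  4.9] w 0.151 q [-0.93  0.3   0.15  2.16 -0.02  0.65  0.94]
[[-0.989, -0.137, 0.051], [-0.137, 0.991, 0.007], [-0.052, 0.0, -0.999]]
(np.float64(-0.2365440363483675), np.float64(-5.560514123944399e-05), array(0.06650205))
```

View pics/s4.png

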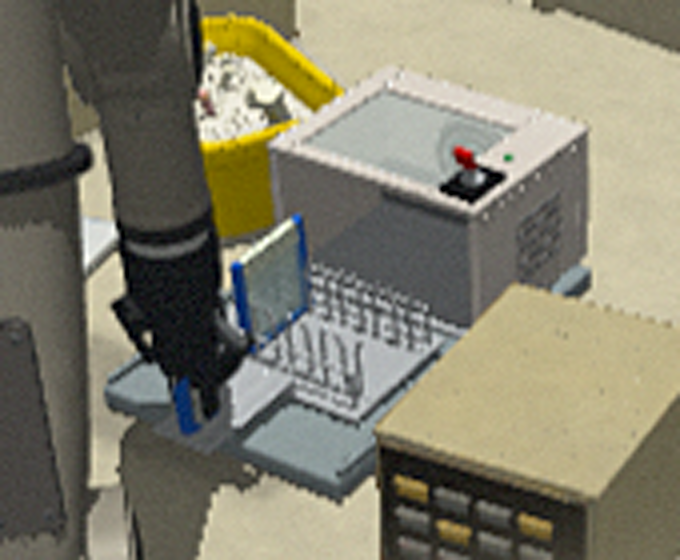

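Emit:
drive_tool(
  increments=[
    {"gripper": 0.5, "x": 0, "y": 0, "z": -0.2, "wx": 0, "wy": 1.5, "wz": 0},
    {"gripper": 0.5, "x": 0, "y": 0, "z": -0.4, "wx": 0, "wy": 3, "wz": 0},
    {"gripper": 0.5, "x": 0, "y": 0, "z": -0.4, "wx": 0, "wy": 3, "wz": 0},
    {"gripper": 2, "x": 0, "y": 0, "z": -0.4, "wx": 0, "wy": 3, "wz": 0},
    {"gripper": 5, "x": 0, "y": 0, "z": -0.4, "wx": 0, "wy": 3, "wz": 0},
    {"gripper": 5, "x": 0, "y": 0, "z": -0.4, "wx": 0, "wy": 3, "wz": 0},
    {"gripper": 5, "x": 0, "y": 0, "z": -0.4, "wx": 0, "wy": 3, "wz": 0},
  ],
)

```text
clock: 7.0
position: [0.3657, 0.2978, 0.07]
eef_rot: [[-0.991, -0.137, -0.001], [-0.137, 0.991, -0.001], [0.001, -0.0, -1.0]]
contact_force: [1.0, -0.2, 0.6]
width: 0.584
```

```bash
python3 - <<'E'
from h import *
st();p=ctrl.read_state()["position"];print(dr(np.array(p)));plan([p[0],p[1],.27],rot(98))
E
```

```text
t 7.0 p [0.3657 0.2978 0.07  ] F [ 1.  -0.2  0.6] w 0.584 q [-0.89  0.31  0.13  2.12 -0.06  0.71  0.99]
[[-0.991, -0.137, -0.001], [-0.137, 0.991, -0.001], [0.001, -0.0, -1.0]]
(np.float64(-0.23666222344463664), np.float64(-0.00025549483297435116), array(0.06998186))
from [0.3657 0.2978 0.07  ] shift cm [ 2.e-02 -1.e-02 -2.e+01] turn deg [-0.  -0.1 -0.1] rows>=3.2
```

Emit:
drive_tool(
  increments=[
    {"gripper": 5, "x": 0, "y": 0, "z": -3, "wx": 0, "wy": 0, "wz": 0},
    {"gripper": 5, "x": 0, "y": 0, "z": -8, "wx": 0, "wy": 0, "wz": 0},
    {"gripper": 5, "x": 0, "y": 0, "z": -14, "wx": 0, "wy": 0, "wz": 0},
    {"gripper": 5, "x": 0, "y": 0, "z": -20, "wx": 0, "wy": 0, "wz": 0},
    {"gripper": 5, "x": 0, "y": 0, "z": -20, "wx": 0, "wy": 0, "wz": 0},
    {"gripper": 5, "x": 0, "y": 0, "z": -20, "wx": 0, "wy": 0, "wz": 0},
  ],
)

```text
clock: 7.75
position: [0.3658, 0.2977, 0.2698]
eef_rot: [[-0.991, -0.137, -0.001], [-0.137, 0.991, -0.0], [0.001, -0.0, -1.0]]
contact_force: [0.0, -1.3, 0.3]
width: 0.578
```

```bash
python3 - <<'E'
from h import *
st();snap("wrist","5")
plan([.40,.0,.27],rot(50))
plan([.437,-.261,.27],rot(3.6))
E
```

```text
t 7.75 p [0.3658 0.2977 0.2698] F [ 0.  -1.3  0.3] w 0.578 q [-0.92  0.06  0.15  1.91 -0.01  1.17  0.94]
[[-0.991, -0.137, -0.001], [-0.137, 0.991, -0.0], [0.001, -0.0, -1.0]]
from [0.3655 0.2973 0.269 ] shift cm [  0.65 -29.93  -0.06] turn deg [-0.1 -0.1 47.9] rows>=4.8
from [0.3655 0.2973 0.269 ] shift cm [ 5.500e-01 -5.629e+01 -2.000e-02] turn deg [-0.2 -0.  94.3] rows>=9.0
```

View pics/wrist5.png

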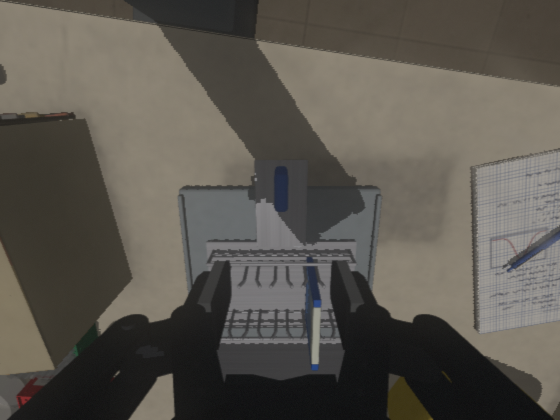

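Emit:
drive_tool(
  increments=[
    {"gripper": 5, "x": -0.8, "y": -5, "z": -0.5, "wx": 0, "wy": 0, "wz": 9},
    {"gripper": 5, "x": -1.8, "y": -11, "z": -1, "wx": 0, "wy": 0, "wz": 18},
    {"gripper": 5, "x": -2.6, "y": -17, "z": -2, "wx": 0, "wy": 0, "wz": 28},
    {"gripper": 5, "x": -3.3, "y": -23, "z": -3, "wx": 0, "wy": 0, "wz": 38},
    {"gripper": 5, "x": -3.6, "y": -29, "z": -3, "wx": 0, "wy": 0, "wz": 48},
    {"gripper": 5, "x": -3, "y": -35, "z": -3, "wx": 0, "wy": 0, "wz": 58},
    {"gripper": 5, "x": -2.2, "y": -41, "z": -2, "wx": 0, "wy": 0, "wz": 68},
    {"gripper": 5, "x": -1.2, "y": -47, "z": -1, "wx": 0, "wy": 0, "wz": 78},
    {"gripper": 5, "x": -0.2, "y": -52, "z": 0, "wx": 0, "wy": 0, "wz": 88},
    {"gripper": 5, "x": 0.5, "y": -56.3, "z": 0, "wx": 0, "wy": 0, "wz": 94.3},
  ],
)

```text
clock: 9.05
position: [0.4362, -0.2617, 0.2678]
eef_rot: [[-0.056, 0.998, -0.005], [0.998, 0.056, 0.001], [0.001, -0.005, -1.0]]
contact_force: [0.6, 1.0, 0.7]
width: 0.588
```

Emit:
drive_tool(
  increments=[
    {"gripper": 5, "x": 0, "y": 0, "z": 0, "wx": 0, "wy": 0, "wz": 0},
    {"gripper": 5, "x": 0, "y": 0, "z": 0, "wx": 0, "wy": 0, "wz": 0},
  ],
)

```text
clock: 9.3
position: [0.4378, -0.2593, 0.2688]
eef_rot: [[-0.063, 0.998, -0.003], [0.998, 0.063, 0.001], [0.001, -0.003, -1.0]]
contact_force: [-0.1, 0.8, -0.0]
width: 0.586
```

```bash
python3 - <<'E'
from h import *
st()
c,p,d=snap("wrist","6");W=cloud(c,d)
m=(W[...,2]>.1)&(W[...,2]<.113)&(abs(W[...,0]-.437)<.05)&(abs(W[...,1]+.261)<.07)
for lo,hi in[(.38,.437),(.437,.5)]:
    P=W[m&(W[...,0]>lo)&(W[...,0]<hi)];print(len(P),np.median(P[:,2]),cv2.minAreaRect(P[:,:2].astype(np.float32)))
E
```

```text
t 9.3 p [ 0.4378 -0.2593  0.2688] F [-0.1  0.8 -0. ] w 0.586 q [-0.25  0.17  0.8   1.85 -0.13  1.18  0.65]
[[-0.063, 0.998, -0.003], [0.998, 0.063, 0.001], [0.001, -0.003, -1.0]]
770 0.10673535639237089 ((0.4184991419315338, -0.2616240978240967), (0.008093788288533688, 0.08902396261692047), 3.5534887313842773)
794 0.10672286682905074 ((0.45820683240890503, -0.25555989146232605), (0.00814839918166399, 0.08973933011293411), 3.607783555984497)
```

View pics/wrist6.png

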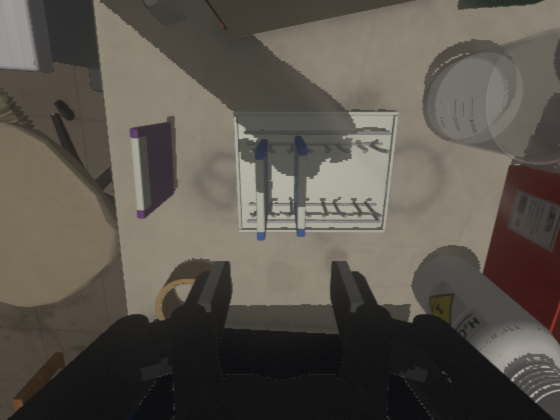

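```bash
python3 - <<'E'
from h import *
plan([.4185,-.2616,.086],rot(3.55))
E
```

```text
from [ 0.4382 -0.2588  0.2691] shift cm [-0.18 -1.95 18.32] turn deg [-0.1 -0.1  0.1] rows>=2.9
```

Emit:
drive_tool(
  increments=[
    {"gripper": 3, "x": -0.2, "y": -2, "z": 0, "wx": 0, "wy": 0, "wz": 0},
    {"gripper": 3, "x": -0.2, "y": -2, "z": 5, "wx": 0, "wy": 0, "wz": 0},
    {"gripper": 3, "x": -0.2, "y": -2, "z": 10, "wx": 0, "wy": 0, "wz": 0},
    {"gripper": 3, "x": -0.2, "y": -2, "z": 12, "wx": 0, "wy": 0, "wz": 0},
    {"gripper": 3, "x": -0.2, "y": -2, "z": 12, "wx": 0, "wy": 0, "wz": 0},
    {"gripper": 3, "x": -0.2, "y": -2, "z": 12, "wx": 0, "wy": 0, "wz": 0},
  ],
)

```text
clock: 10.1
position: [0.4194, -0.2632, 0.1512]
eef_rot: [[-0.064, 0.998, 0.002], [0.998, 0.064, -0.0], [-0.0, 0.002, -1.0]]
contact_force: [-0.0, 0.3, 0.6]
width: 0.349
```

```bash
python3 - <<'E'
from h import *
st();plan([.4185,-.2616,.086],rot(3.55));c,p,d=snap("wrist","7")
E
```

```text
t 10.1 p [ 0.4194 -0.2632  0.1512] F [-0.   0.3  0.6] w 0.349 q [-0.17  0.29  0.77  2.02 -0.26  0.92  0.79]
[[-0.064, 0.998, 0.002], [0.998, 0.064, -0.0], [-0.0, 0.002, -1.0]]
from [ 0.4194 -0.2632  0.1512] shift cm [ 0.17 -0.09  6.52] turn deg [0.1 0.  0.1] rows>=1.0
```

View pics/wrist7.png

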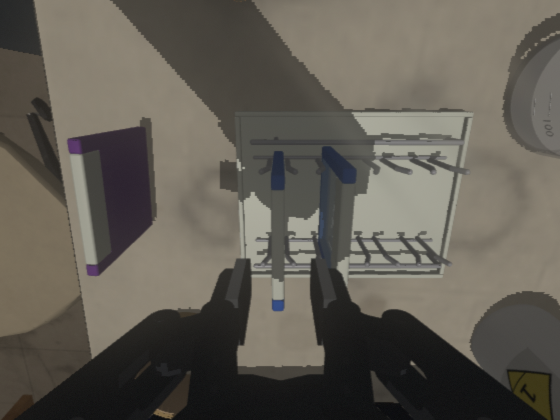

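Emit:
drive_tool(
  increments=[
    {"gripper": 3, "x": 0.2, "y": -0.1, "z": 3, "wx": 0, "wy": 0, "wz": 0},
    {"gripper": 3, "x": 0.2, "y": -0.1, "z": 6.4, "wx": 0, "wy": 0, "wz": 0},
    {"gripper": 3, "x": 0.2, "y": -0.1, "z": 6.4, "wx": 0, "wy": 0, "wz": 0},
    {"gripper": 3, "x": 0.2, "y": -0.1, "z": 6.4, "wx": 0, "wy": 0, "wz": 0},
    {"gripper": 1.5, "x": 0.2, "y": -0.1, "z": 6.4, "wx": 0, "wy": 0, "wz": 0},
    {"gripper": 0.3, "x": 0.2, "y": -0.1, "z": 6.4, "wx": 0, "wy": 0, "wz": 0},
    {"gripper": 0.3, "x": 0.2, "y": -0.1, "z": 6.4, "wx": 0, "wy": 0, "wz": 0},
    {"gripper": 0.3, "x": 0.2, "y": -0.1, "z": 6.4, "wx": 0, "wy": 0, "wz": 0},
    {"gripper": 0.3, "x": 0.2, "y": -0.1, "z": 6.4, "wx": 0, "wy": 0, "wz": 0},
  ],
  force=40,
)

```text
clock: 11.28
position: [0.4182, -0.2622, 0.0877]
eef_rot: [[-0.062, 0.998, 0.002], [0.998, 0.062, -0.0], [-0.0, 0.002, -1.0]]
contact_force: [-1.5, 0.3, 7.8]
width: 0.091
```

Emit:
drive_tool(
  increments=[
    {"gripper": 0.3, "x": 0, "y": 0, "z": -1, "wx": 0, "wy": 0, "wz": 0},
    {"gripper": 0.3, "x": 0, "y": 0, "z": -3, "wx": 0, "wy": 0, "wz": 0},
    {"gripper": 0.3, "x": 0, "y": 0, "z": -5.5, "wx": 0, "wy": 0, "wz": 0},
    {"gripper": 0.3, "x": 0, "y": 0, "z": -9, "wx": 0, "wy": 0, "wz": 0},
    {"gripper": 0.3, "x": 0, "y": 0, "z": -13, "wx": 0, "wy": 0, "wz": 0},
    {"gripper": 0.3, "x": 0, "y": 0, "z": -18, "wx": 0, "wy": 0, "wz": 0},
    {"gripper": 0.3, "x": 0, "y": 0, "z": -23, "wx": 0, "wy": 0, "wz": 0},
    {"gripper": 0.3, "x": 0, "y": 0, "z": -23, "wx": 0, "wy": 0, "wz": 0},
    {"gripper": 0.3, "x": 0, "y": 0, "z": -23, "wx": 0, "wy": 0, "wz": 0},
  ],
)

```text
clock: 12.4
position: [0.4168, -0.2614, 0.3158]
eef_rot: [[-0.062, 0.998, -0.0], [0.998, 0.062, 0.001], [0.001, -0.0, -1.0]]
contact_force: [-0.9, 0.7, -0.9]
width: 0.09
```

```bash
python3 - <<'E'
from h import *
st();c,p,d=snap("wrist","8")
c,p,d=snap("top","8");crop(p,110,100,310,260,4,"t8")
st()
plan([.45,.23,.31],rot(98))
E
```

```text
t 12.4 p [ 0.4168 -0.2614  0.3158] F [-0.9  0.7 -0.9] w 0.09 q [-0.31  0.08  0.84  1.82 -0.06  1.27  0.61]
[[-0.062, 0.998, -0.0], [0.998, 0.062, 0.001], [0.001, -0.0, -1.0]]
t 12.5 p [ 0.4164 -0.2612  0.3148] F [-0.5 -0.2 -1.4] w 0.087 q [-0.31  0.08  0.84  1.82 -0.06  1.27  0.61]
[[-0.062, 0.998, -0.003], [0.998, 0.062, 0.001], [0.001, -0.003, -1.0]]
from [ 0.4164 -0.2612  0.3148] shift cm [48.81  6.4   0.53] turn deg [ -0.1  -0.2 -94.4] rows>=8.8
```

View pics/wrist8.png

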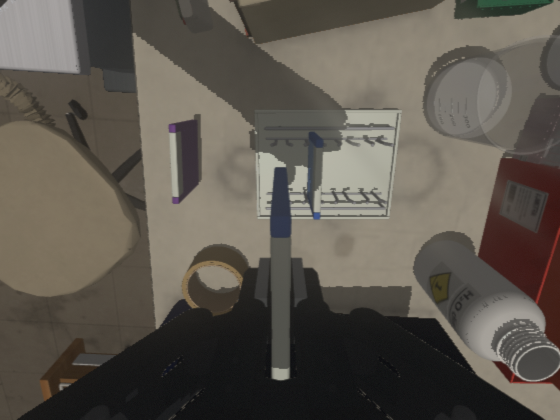

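View pics/t8.png

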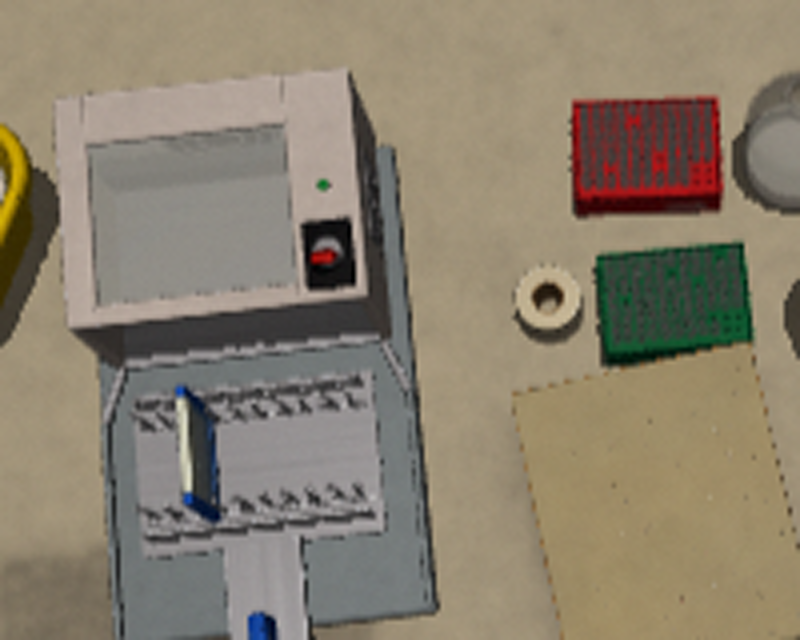

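Emit:
drive_tool(
  increments=[
    {"gripper": 0.3, "x": 2, "y": 0.3, "z": -0.3, "wx": 0, "wy": 0, "wz": -3},
    {"gripper": 0.3, "x": 6, "y": 0.8, "z": -0.5, "wx": 0, "wy": 0, "wz": -10},
    {"gripper": 0.3, "x": 11, "y": 1.6, "z": -0.5, "wx": 0, "wy": 0, "wz": -18},
    {"gripper": 0.3, "x": 16, "y": 2.5, "z": -0.5, "wx": 0, "wy": 0, "wz": -26},
    {"gripper": 0.3, "x": 21, "y": 3.3, "z": -0.5, "wx": 0, "wy": 0, "wz": -34},
    {"gripper": 0.3, "x": 26, "y": 4, "z": -0.5, "wx": 0, "wy": 0, "wz": -42},
    {"gripper": 0.3, "x": 31, "y": 4.2, "z": -0.5, "wx": 0, "wy": 0, "wz": -51},
    {"gripper": 0.3, "x": 36, "y": 4, "z": -0.5, "wx": 0, "wy": 0, "wz": -60},
    {"gripper": 0.3, "x": 41, "y": 3.6, "z": -0.5, "wx": 0, "wy": 0, "wz": -69},
    {"gripper": 0.3, "x": 46, "y": 3.1, "z": -0.5, "wx": 0, "wy": 0, "wz": -77},
  ],
)

```text
clock: 13.75
position: [0.418, 0.2018, 0.3208]
eef_rot: [[-0.988, 0.156, -0.001], [0.156, 0.988, -0.001], [0.001, -0.001, -1.0]]
contact_force: [0.2, 0.1, -1.0]
width: 0.087
```

```bash
python3 - <<'E'
from h import *
plan(D(-.2,0,.315),rot(98))
E
```

```text
from [0.418  0.2018 0.3208] shift cm [3.17 9.76 0.58] turn deg [ -0.  -0. -17.] rows>=1.6
```

Emit:
drive_tool(
  increments=[
    {"gripper": 0.3, "x": 1.2, "y": 4, "z": 0.2, "wx": 0, "wy": 0, "wz": -8},
    {"gripper": 0.3, "x": 2.4, "y": 7.5, "z": 0.4, "wx": 0, "wy": 0, "wz": -14},
    {"gripper": 0.3, "x": 3.2, "y": 9.8, "z": 0.6, "wx": 0, "wy": 0, "wz": -17},
    {"gripper": 0.3, "x": 3.2, "y": 9.8, "z": 0.6, "wx": 0, "wy": 0, "wz": -17},
    {"gripper": 0.3, "x": 3.2, "y": 9.8, "z": 0.6, "wx": 0, "wy": 0, "wz": -17},
    {"gripper": 0.3, "x": 3.2, "y": 9.8, "z": 0.6, "wx": 0, "wy": 0, "wz": -17},
  ],
)

```text
clock: 14.5
position: [0.4049, 0.2997, 0.3155]
eef_rot: [[-0.992, -0.129, 0.0], [-0.129, 0.992, -0.0], [-0.0, -0.0, -1.0]]
contact_force: [0.6, -0.3, 0.2]
width: 0.088
```

```bash
cat >> h.py <<'E'
def tray(X,Y,Z,d):
    "tray pose in drier frame from handle top"
    m=(d>0)&(Z>.085)&(Z<.1)&(abs(X+.23)<.08)&(abs(Y)<.06)
    P=np.stack([X[m],Y[m],Z[m]],1);print("handle",len(P),np.median(P[:,2]) if len(P) else 0,cv2.minAreaRect(P[:,:2].astype(np.float32)))
E
python3 - <<'E'
from h import *
st();c,p,d=snap("wrist","9");X,Y,Z=dr(cloud(c,d));tray(X,Y,Z,d)
vis=np.zeros((420,560,3),np.uint8)
# rectify: tray rack floor region
m=(d>0)&(Z>.125)&(Z<.145)&(X>-.2)&(X<0)&(Y>.0)&(Y<.08);P=np.stack([X[m],Y[m]],1);print("dry top",len(P),cv2.minAreaRect(P.astype(np.float32)),np.median(Z[m]))
m=(d>0)&(abs(Z-.033)<.004)&(abs(Y)<.115)&(X>-.2)&(X<-.0);P=np.stack([X[m],Y[m]],1);print("floor",len(P),cv2.minAreaRect(P.astype(np.float32)))
E
```

```text
t 14.5 p [0.4049 0.2997 0.3155] F [ 0.6 -0.3  0.2] w 0.088 q [-0.94  0.09  0.23  1.78 -0.02  1.28  1.  ]
[[-0.992, -0.129, 0.0], [-0.129, 0.992, -0.0], [-0.0, -0.0, -1.0]]
handle 403 0.09344695067368342 ((-0.21851295232772827, -0.013509109616279602), (0.040184423327445984, 0.013989660888910294), 2.0380465984344482)
dry top 86 ((-0.1106337308883667, 0.026302993297576904), (0.014421485364437103, 0.00775263924151659), 0.6174854636192322) 0.12782354000499346
floor 5800 ((-0.07155229151248932, 0.00010862201452255249), (0.22996577620506287, 0.14049747586250305), 89.82141876220703)
```

View pics/wrist9.png

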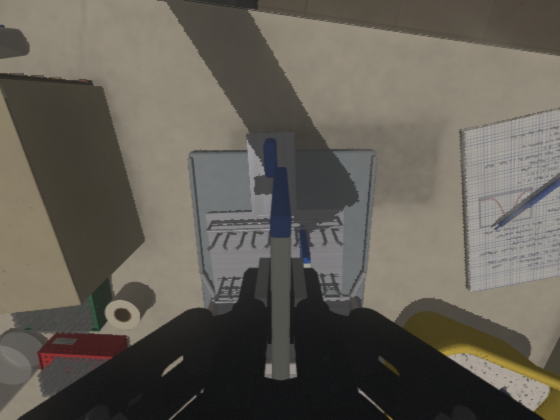

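```bash
cat >> h.py <<'E'
def ortho(c,p,z,name,x0=-.26,x1=.02,y0=-.14,y1=.14,s=2000,marks=None):
    # image: up = +x drier, left=+y ; plane z
    nx=int((x1-x0)*s);ny=int((y1-y0)*s)
    r,q=np.mgrid[0:nx,0:ny];X=x1-r/s;Y=y1-q/s
    a=np.radians(DY);Wp=np.stack([DO[0]+X*np.cos(a)-Y*np.sin(a),DO[1]+X*np.sin(a)+Y*np.cos(a),np.full(X.shape,z)],-1)
    uv=px(c,Wp.reshape(-1,3)).reshape(nx,ny,2).astype(np.float32)
    im=cv2.remap(np.ascontiguousarray(p[:,:,::-1]),uv[...,0],uv[...,1],cv2.INTER_LINEAR)
    for k in np.arange(-.25,.02,.05): cv2.putText(im,"%.2f"%k,(0,int((x1-k)*s)),0,.4,(0,0,255));cv2.line(im,(0,int((x1-k)*s)),(8,int((x1-k)*s)),(0,0,255))
    for k in np.arange(-.1,.11,.05): cv2.putText(im,"%.2f"%k,(int((y1-k)*s),10),0,.4,(0,0,255));cv2.line(im,(int((y1-k)*s),0),(int((y1-k)*s),5),(0,0,255))
    if marks is not None:
        for (x,y) in marks: cv2.circle(im,(int((y1-y)*s),int((x1-x)*s)),3,(0,255,0),1)
    cv2.imwrite(f"pics/{name}.png",im)
E
python3 - <<'E'
from h import *
c,p,d=snap("wrist","10");st();X,Y,Z=dr(cloud(c,d));tray(X,Y,Z,d)
ortho(c,p,.033,"o10")
E
```

```text
t 14.6 p [0.4047 0.3002 0.3155] F [ 0.4  0.1 -1. ] w 0.086 q [-0.94  0.09  0.23  1.78 -0.02  1.28  1.  ]
[[-0.992, -0.129, 0.0], [-0.129, 0.992, 0.0], [-0.0, 0.0, -1.0]]
handle 416 0.09341767344461893 ((-0.21860063076019287, -0.013497067615389824), (0.04012545570731163, 0.014103086665272713), 1.8351433277130127)
```

View pics/o10.png

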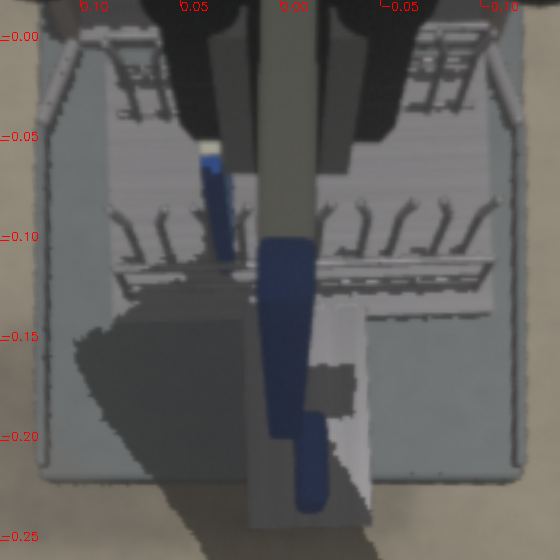

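```bash
python3 - <<'E'
from h import *
plan(D(-.085,-.03,.315),rot(98))
E
```

```text
from [0.4047 0.3002 0.3155] shift cm [-11.29  -2.55   0.06] turn deg [ 0.   0.  -0.6] rows>=1.9
```

Emit:
drive_tool(
  increments=[
    {"gripper": 0.3, "x": -3, "y": -1, "z": 0, "wx": 0, "wy": 0, "wz": -0.6},
    {"gripper": 0.3, "x": -7, "y": -2, "z": 0, "wx": 0, "wy": 0, "wz": -0.6},
    {"gripper": 0.3, "x": -10.5, "y": -2.5, "z": 0, "wx": 0, "wy": 0, "wz": -0.6},
    {"gripper": 0.3, "x": -11.3, "y": -2.5, "z": 0, "wx": 0, "wy": 0, "wz": -0.6},
    {"gripper": 0.3, "x": -11.3, "y": -2.5, "z": 0, "wx": 0, "wy": 0, "wz": -0.6},
    {"gripper": 0.3, "x": -11.3, "y": -2.5, "z": 0, "wx": 0, "wy": 0, "wz": -0.6},
    {"gripper": 0.3, "x": -11.3, "y": -2.5, "z": 0, "wx": 0, "wy": 0, "wz": -0.6},
  ],
)

```text
clock: 15.48
position: [0.5187, 0.2917, 0.3156]
eef_rot: [[-0.99, -0.143, -0.0], [-0.143, 0.99, 0.001], [0.0, 0.001, -1.0]]
contact_force: [0.3, 0.1, -0.7]
width: 0.087
```

```bash
python3 - <<'E'
from h import *
c,p,d=snap("wrist","11");st();X,Y,Z=dr(cloud(c,d));tray(X,Y,Z,d)
ortho(c,p,.033,"o11")
m=(d>0)&(Z>.12)&(Z<.134)&(X>-.2)&(X<0)&(Y>.0)&(Y<.08);P=np.stack([X[m],Y[m]],1);print("dry top",len(P),cv2.minAreaRect(P.astype(np.float32)),np.median(Z[m]))
m=(d>0)&(Z>.079)&(Z<.095)&(X>-.2)&(X<0)&(abs(Y)<.1)
im=np.zeros((560,560),np.uint8);im[((.02-X[m])*2000).astype(int),((.14-Y[m])*2000).astype(int)]=255
cv2.imwrite("pics/w11.png",im)
E
```

```text
t 15.53 p [0.5188 0.2916 0.3156] F [ 0.4 -0.  -0.6] w 0.089 q [-0.82  0.26  0.3   1.58 -0.08  1.31  1.2 ]
[[-0.99, -0.143, -0.0], [-0.143, 0.99, 0.001], [-0.0, 0.001, -1.0]]
handle 589 0.09341972533491782 ((-0.21833200752735138, -0.013495269231498241), (0.03966537490487099, 0.014235038310289383), 0.9900971055030823)
dry top 708 ((-0.07258018851280212, 0.02747771516442299), (0.08967495709657669, 0.008260746486485004), 1.6698418855667114) 0.1277400569415169
```

View pics/wrist11.png

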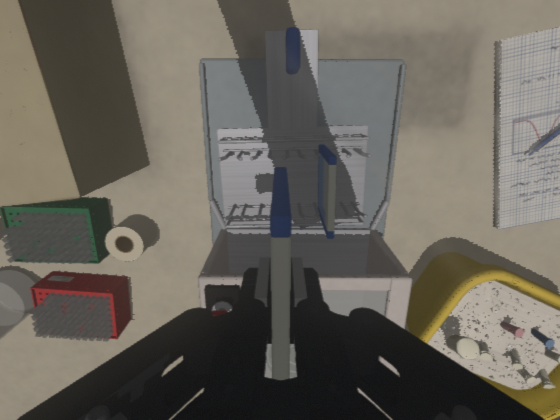

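View pics/o11.png

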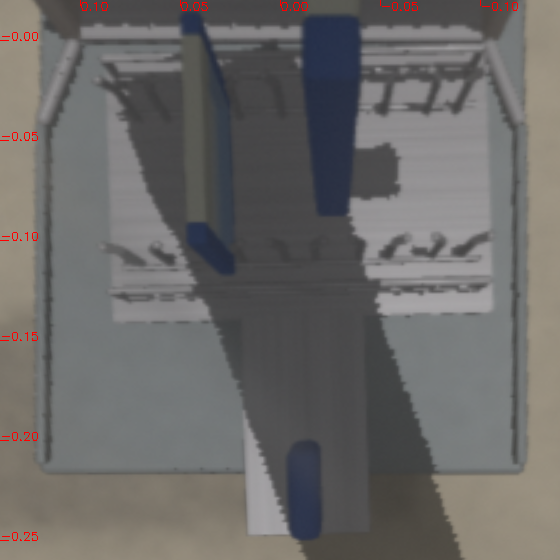

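View pics/w11.png

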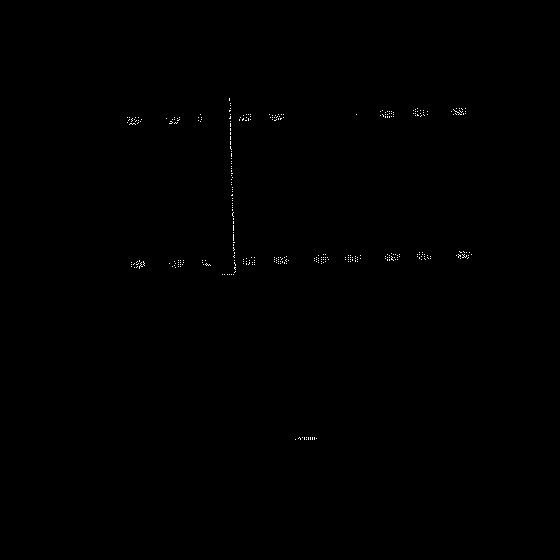

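```bash
python3 - <<'E'
from h import *
plan(D(-.0735,-.0093,.185),rot(99.7))
E
```

```text
from [0.5188 0.2916 0.3156] shift cm [-1.24  1.83 13.06] turn deg [ 0.   0.  -1.5] rows>=2.1
```

Emit:
drive_tool(
  increments=[
    {"gripper": 0.3, "x": -1.2, "y": 1.8, "z": 1, "wx": 0, "wy": 0, "wz": -1.5},
    {"gripper": 0.3, "x": -1.2, "y": 1.8, "z": 4, "wx": 0, "wy": 0, "wz": -1.5},
    {"gripper": 0.3, "x": -1.2, "y": 1.8, "z": 8, "wx": 0, "wy": 0, "wz": -1.5},
    {"gripper": 0.3, "x": -1.2, "y": 1.8, "z": 11, "wx": 0, "wy": 0, "wz": -1.5},
    {"gripper": 0.3, "x": -1.2, "y": 1.8, "z": 13, "wx": 0, "wy": 0, "wz": -1.5},
    {"gripper": 0.3, "x": -1.2, "y": 1.8, "z": 13, "wx": 0, "wy": 0, "wz": -1.5},
    {"gripper": 0.3, "x": -1.2, "y": 1.8, "z": 13, "wx": 0, "wy": 0, "wz": -1.5},
    {"gripper": 0.3, "x": -1.2, "y": 1.8, "z": 13, "wx": 0, "wy": 0, "wz": -1.5},
  ],
)

```text
clock: 16.52
position: [0.5296, 0.3113, 0.1868]
eef_rot: [[-0.986, -0.168, 0.002], [-0.168, 0.986, 0.002], [-0.002, 0.001, -1.0]]
contact_force: [0.1, -0.1, -1.4]
width: 0.084
```

```bash
cat >> h.py <<'E'
def tips(tag,zt=.089):
    c,p,d=snap("wrist",tag);st();X,Y,Z=dr(cloud(c,d));tray(X,Y,Z,d)
    m=(d>0)&(abs(Z-zt+.002)<.008)&(X>-.2)&(X<.02)&(abs(Y)<.115)
    im=np.zeros((560,560),np.uint8);im[((.02-X[m])*2000).astype(int),((.14-Y[m])*2000).astype(int)]=255
    im=cv2.dilate(im,np.ones((5,5)));n,l,s,ce=cv2.connectedComponentsWithStats(im)
    for i in range(1,n):
        if s[i,4]>40: print("tip",np.round([.02-ce[i,1]/2000,.14-ce[i,0]/2000],4),s[i,2:5])
    return c,p,d
E
python3 - <<'E'
from h import *
tips("12");plan(D(-.0735,-.0093,.185),rot(99.7))
E
```

```text
t 16.57 p [0.5295 0.3113 0.1866] F [-0.4 -0.2 -1.6] w 0.09 q [-0.81  0.39  0.27  1.7  -0.12  1.06  1.24]
[[-0.986, -0.168, 0.002], [-0.168, 0.986, 0.001], [-0.002, 0.001, -1.0]]
handle 647 0.09314059091319563 ((-0.20581263303756714, -0.013391515240073204), (0.015003249980509281, 0.013921383768320084), 2.1292576789855957)
tip [0.0077 0.1031] [ 26  41 428]
tip [ 0.0074 -0.1032] [ 26  41 428]
tip [-0.0761  0.0244] [  20  183 1099]
tip [-0.0357 -0.0896] [ 20  14 222]
tip [-0.0363 -0.0699] [ 19  12 190]
tip [-0.0374 -0.0338] [ 19  12 184]
tip [-0.0367 -0.0539] [ 19  12 197]
tip [-0.0388  0.0179] [ 20  13 212]
tip [-0.0381 -0.0178] [ 17  11 157]
tip [-0.0399  0.0534] [ 20  13 199]
tip [-0.0385  0.0408] [ 6  9 46]
tip [-0.0402  0.0736] [ 19  12 207]
tip [-0.0388  0.0034] [11  9 91]
tip [-0.1071 -0.0918] [ 18  13 214]
tip [-0.1081 -0.056 ] [ 19  13 221]
tip [-0.1079 -0.0716] [ 18  12 191]
tip [-0.1092 -0.0201] [ 19  13 221]
tip [-0.1089 -0.036 ] [ 19  12 201]
tip [-0.1103  0.0157] [ 19  13 204]
tip [-0.1099 -0.0003] [ 19  13 209]
tip [-0.1116  0.0511] [ 19  12 183]
tip [-0.1119  0.0714] [ 21  13 233]
tip [-0.1116  0.0374] [ 12  11 108]
tip [-0.1989 -0.013 ] [ 29   8 210]
from [0.5295 0.3113 0.1866] shift cm [0.09 0.04 0.16] turn deg [ 0.1  0.1 -0. ] rows>=0.0
```

View pics/wrist12.png

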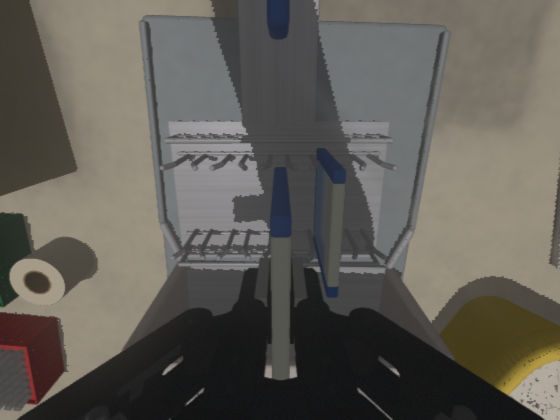

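Emit:
drive_tool(
  increments=[
    {"gripper": 0.3, "x": 0.1, "y": 0, "z": 1, "wx": 0, "wy": 0, "wz": 0},
    {"gripper": 0.3, "x": 0.1, "y": 0, "z": 2.5, "wx": 0, "wy": 0, "wz": 0},
    {"gripper": 0.3, "x": 0.1, "y": 0, "z": 4, "wx": 0, "wy": 0, "wz": 0},
    {"gripper": 0.3, "x": 0.1, "y": 0, "z": 5.5, "wx": 0, "wy": 0, "wz": 0},
    {"gripper": 0.3, "x": 0.1, "y": 0, "z": 6.5, "wx": 0, "wy": 0, "wz": 0},
    {"gripper": 0.3, "x": 0.1, "y": 0, "z": 7.2, "wx": 0, "wy": 0, "wz": 0},
    {"gripper": 0.3, "x": 0.1, "y": 0, "z": 7.5, "wx": 0, "wy": 0, "wz": 0},
    {"gripper": 0.3, "x": 0.1, "y": 0, "z": 7.5, "wx": 0, "wy": 0, "wz": 0},
  ],
)

```text
clock: 17.58
position: [0.5281, 0.3108, 0.1104]
eef_rot: [[-0.986, -0.168, 0.0], [-0.168, 0.986, 0.0], [-0.0, 0.0, -1.0]]
contact_force: [0.7, -0.3, -1.0]
width: 0.088
```

```bash
python3 - <<'E'
from h import *
st()
E
```

```text
t 17.57 p [0.5281 0.3108 0.1104] F [ 0.7 -0.3 -1. ] w 0.088 q [-0.79  0.47  0.25  1.77 -0.14  0.91  1.26]
[[-0.986, -0.168, 0.0], [-0.168, 0.986, 0.0], [-0.0, 0.0, -1.0]]
```

Emit:
drive_tool(
  increments=[
    {"gripper": 0.3, "x": 0, "y": 0, "z": 0.15, "wx": 0, "wy": 0, "wz": 0},
    {"gripper": 0.3, "x": 0, "y": 0, "z": 0.15, "wx": 0, "wy": 0, "wz": 0},
    {"gripper": 1.4, "x": 0, "y": 0, "z": 0.15, "wx": 0, "wy": 0, "wz": 0},
    {"gripper": 1.8, "x": 0, "y": 0, "z": 0.15, "wx": 0, "wy": 0, "wz": 0},
    {"gripper": 1.8, "x": 0, "y": 0, "z": 0.15, "wx": 0, "wy": 0, "wz": 0},
    {"gripper": 1.8, "x": 0, "y": 0, "z": -2, "wx": 0, "wy": 0, "wz": 0},
    {"gripper": 1.8, "x": 0, "y": 0, "z": -5, "wx": 0, "wy": 0, "wz": 0},
    {"gripper": 1.8, "x": 0, "y": 0, "z": -10, "wx": 0, "wy": 0, "wz": 0},
    {"gripper": 1.8, "x": 0, "y": 0, "z": -16, "wx": 0, "wy": 0, "wz": 0},
    {"gripper": 1.8, "x": 0, "y": 0, "z": -18, "wx": 0, "wy": 0, "wz": 0},
  ],
)

```text
clock: 18.82
position: [0.5297, 0.3114, 0.2952]
eef_rot: [[-0.986, -0.167, 0.006], [-0.167, 0.986, 0.005], [-0.007, 0.003, -1.0]]
contact_force: [-0.4, 0.1, -0.6]
width: 0.209
```

```bash
python3 - <<'E'
from h import *
st();c,p,d=snap("wrist","13")
plan([.436,-.2575,.28],rot(3.6))
E
```

```text
t 18.82 p [0.5297 0.3114 0.2952] F [-0.4  0.1 -0.6] w 0.209 q [-0.82  0.31  0.29  1.57 -0.09  1.27  1.22]
[[-0.986, -0.167, 0.006], [-0.167, 0.986, 0.005], [-0.007, 0.003, -1.0]]
from [0.5301 0.3117 0.2963] shift cm [ 18.82 -54.55   1.24] turn deg [ 0.6  0.2 96. ] rows>=9.2
```

View pics/wrist13.png

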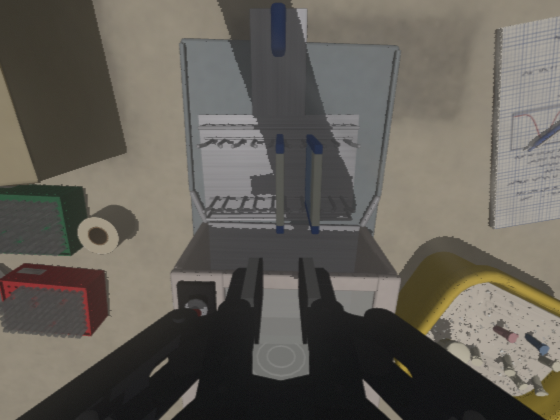

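Emit:
drive_tool(
  increments=[
    {"gripper": 3, "x": 1.8, "y": -5.2, "z": 0, "wx": 0, "wy": 0, "wz": 9},
    {"gripper": 3, "x": 3.6, "y": -10.4, "z": 0, "wx": 0, "wy": 0, "wz": 18},
    {"gripper": 3, "x": 5.4, "y": -15.6, "z": 0, "wx": 0, "wy": 0, "wz": 27},
    {"gripper": 3, "x": 7.2, "y": -20.8, "z": 0, "wx": 0, "wy": 0, "wz": 36},
    {"gripper": 3, "x": 9, "y": -26, "z": 0, "wx": 0, "wy": 0, "wz": 45},
    {"gripper": 3, "x": 10.8, "y": -31.2, "z": 0, "wx": 0, "wy": 0, "wz": 55},
    {"gripper": 3, "x": 12.6, "y": -36.4, "z": 0, "wx": 0, "wy": 0, "wz": 65},
    {"gripper": 3, "x": 14.4, "y": -41.6, "z": 0, "wx": 0, "wy": 0, "wz": 75},
    {"gripper": 3, "x": 16.2, "y": -46.8, "z": 0, "wx": 0, "wy": 0, "wz": 85},
    {"gripper": 3, "x": 18, "y": -52, "z": 0.6, "wx": 0, "wy": 0, "wz": 92},
  ],
)

```text
clock: 20.12
position: [0.4372, -0.2336, 0.284]
eef_rot: [[-0.129, 0.992, 0.001], [0.992, 0.129, 0.0], [0.0, 0.001, -1.0]]
contact_force: [0.7, 0.1, -0.9]
width: 0.35
```

```bash
python3 - <<'E'
from h import *
st();plan([.4582,-.2556,.27],rot(3.6))
E
```

```text
t 20.12 p [ 0.4372 -0.2336  0.284 ] F [ 0.7  0.1 -0.9] w 0.35 q [-0.35  0.12  0.83  1.86 -0.09  1.2   0.64]
[[-0.129, 0.992, 0.001], [0.992, 0.129, 0.0], [0.0, 0.001, -1.0]]
from [ 0.4372 -0.2336  0.284 ] shift cm [-2.46  1.8   1.4 ] turn deg [ 0.1 -0.   3.8] rows>=0.5
```

Emit:
drive_tool(
  increments=[
    {"gripper": 3, "x": -1.5, "y": 1, "z": 1, "wx": 0, "wy": 0, "wz": 3},
    {"gripper": 3, "x": -2.5, "y": 1.8, "z": 1.4, "wx": 0, "wy": 0, "wz": 3.8},
    {"gripper": 3, "x": -2.5, "y": 1.8, "z": 1.4, "wx": 0, "wy": 0, "wz": 3.8},
    {"gripper": 3, "x": -2.5, "y": 1.8, "z": 1.4, "wx": 0, "wy": 0, "wz": 3.8},
    {"gripper": 3, "x": -2.5, "y": 1.8, "z": 1.4, "wx": 0, "wy": 0, "wz": 3.8},
  ],
)

```text
clock: 20.75
position: [0.459, -0.2537, 0.2705]
eef_rot: [[-0.069, 0.998, 0.001], [0.998, 0.069, 0.001], [0.001, 0.001, -1.0]]
contact_force: [-0.2, 0.2, 0.1]
width: 0.353
```

```bash
python3 - <<'E'
from h import *
c,p,d=snap("wrist","14");W=cloud(c,d);st()
m=(W[...,2]>.1)&(W[...,2]<.113)&(abs(W[...,0]-.457)<.025)&(abs(W[...,1]+.261)<.07)
P=W[m];print(len(P),np.median(P[:,2]));r=cv2.minAreaRect(P[:,:2].astype(np.float32));print(r)
plan([r[0][0],r[0][1],.0865],rot(3.6))
E
```

```text
t 20.8 p [ 0.4589 -0.2539  0.2705] F [0.3 0.9 1. ] w 0.351 q [-0.3   0.21  0.84  1.82 -0.17  1.19  0.66]
[[-0.069, 0.998, 0.001], [0.998, 0.069, 0.001], [0.001, 0.001, -1.0]]
742 0.10684534412554858
((0.4584343731403351, -0.25535815954208374), (0.007552665658295155, 0.08951949328184128), 3.680835008621216)
from [ 0.4589 -0.2539  0.2705] shift cm [-0.16 -0.07 18.4 ] turn deg [ 0.  -0.   0.3] rows>=2.9
```

View pics/wrist14.png

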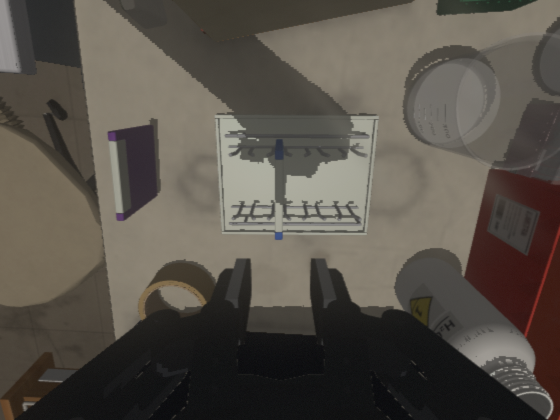

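Emit:
drive_tool(
  increments=[
    {"gripper": 3, "x": -0.2, "y": 0, "z": 5, "wx": 0, "wy": 0, "wz": 0.3},
    {"gripper": 3, "x": -0.2, "y": 0, "z": 10, "wx": 0, "wy": 0, "wz": 0.3},
    {"gripper": 3, "x": -0.2, "y": -0.1, "z": 13, "wx": 0, "wy": 0, "wz": 0.3},
    {"gripper": 3, "x": -0.2, "y": -0.1, "z": 16, "wx": 0, "wy": 0, "wz": 0.3},
    {"gripper": 3, "x": -0.2, "y": -0.1, "z": 18.3, "wx": 0, "wy": 0, "wz": 0.3},
    {"gripper": 3, "x": -0.2, "y": -0.1, "z": 18.3, "wx": 0, "wy": 0, "wz": 0.3},
    {"gripper": 3, "x": -0.2, "y": -0.1, "z": 18.3, "wx": 0, "wy": 0, "wz": 0.3},
    {"gripper": 1.5, "x": -0.2, "y": -0.1, "z": 18.3, "wx": 0, "wy": 0, "wz": 0.3},
    {"gripper": 0.3, "x": -0.2, "y": -0.1, "z": 18.3, "wx": 0, "wy": 0, "wz": 0.3},
    {"gripper": 0.3, "x": -0.2, "y": -0.1, "z": 18.3, "wx": 0, "wy": 0, "wz": 0.3},
  ],
  force=40,
)

```text
clock: 22.05
position: [0.4584, -0.2569, 0.0884]
eef_rot: [[-0.062, 0.998, 0.001], [0.998, 0.062, 0.0], [0.0, 0.001, -1.0]]
contact_force: [-0.6, 0.9, 6.2]
width: 0.086
```

Emit:
drive_tool(
  increments=[
    {"gripper": 0.3, "x": 0, "y": 0, "z": 0, "wx": 0, "wy": 0, "wz": 0},
    {"gripper": 0.3, "x": 0, "y": 0, "z": 0, "wx": 0, "wy": 0, "wz": 0},
    {"gripper": 0.3, "x": 0, "y": 0, "z": 0, "wx": 0, "wy": 0, "wz": 0},
  ],
)

```text
clock: 22.42
position: [0.4585, -0.2569, 0.0884]
eef_rot: [[-0.062, 0.998, 0.001], [0.998, 0.062, 0.0], [0.0, 0.001, -1.0]]
contact_force: [-1.9, 0.9, 7.2]
width: 0.085
```

Emit:
drive_tool(
  increments=[
    {"gripper": 0.3, "x": 0, "y": 0, "z": -1, "wx": 0, "wy": 0, "wz": 0},
    {"gripper": 0.3, "x": 0, "y": 0, "z": -3, "wx": 0, "wy": 0, "wz": 0},
    {"gripper": 0.3, "x": 0, "y": 0, "z": -5.5, "wx": 0, "wy": 0, "wz": 0},
    {"gripper": 0.3, "x": 0, "y": 0, "z": -9, "wx": 0, "wy": 0, "wz": 0},
    {"gripper": 0.3, "x": 0, "y": 0, "z": -13, "wx": 0, "wy": 0, "wz": 0},
    {"gripper": 0.3, "x": 0, "y": 0, "z": -18, "wx": 0, "wy": 0, "wz": 0},
    {"gripper": 0.3, "x": 0, "y": 0, "z": -23, "wx": 0, "wy": 0, "wz": 0},
    {"gripper": 0.3, "x": 0, "y": 0, "z": -23, "wx": 0, "wy": 0, "wz": 0},
  ],
)

```text
clock: 23.42
position: [0.4598, -0.2582, 0.3216]
eef_rot: [[-0.062, 0.998, 0.009], [0.998, 0.062, -0.002], [-0.003, 0.009, -1.0]]
contact_force: [0.5, 0.4, -1.5]
width: 0.089
```

```bash
python3 - <<'E'
from h import *
st();plan(D(-.085,0.03,.315),rot(99.7))
E
```

```text
t 23.43 p [ 0.4598 -0.2582  0.3216] F [ 0.5  0.4 -1.5] w 0.089 q [-0.33  0.17  0.87  1.74 -0.14  1.29  0.63]
[[-0.062, 0.998, 0.009], [0.998, 0.062, -0.002], [-0.003, 0.009, -1.0]]
from [ 0.4598 -0.2582  0.3216] shift cm [60.27  8.92  0.57] turn deg [  0.2   0.5 -96.2] rows>=9.7
```

Emit:
drive_tool(
  increments=[
    {"gripper": 0.3, "x": 2, "y": 0.3, "z": 0, "wx": 0, "wy": 0, "wz": -3},
    {"gripper": 0.3, "x": 6, "y": 0.9, "z": 0, "wx": 0, "wy": 0, "wz": -10},
    {"gripper": 0.3, "x": 11, "y": 1.6, "z": 0, "wx": 0, "wy": 0, "wz": -18},
    {"gripper": 0.3, "x": 16, "y": 2.4, "z": 0, "wx": 0, "wy": 0, "wz": -26},
    {"gripper": 0.3, "x": 21, "y": 3.1, "z": 0, "wx": 0, "wy": 0, "wz": -34},
    {"gripper": 0.3, "x": 26, "y": 3.8, "z": 0, "wx": 0, "wy": 0, "wz": -42},
    {"gripper": 0.3, "x": 31, "y": 4.6, "z": 0, "wx": 0, "wy": 0, "wz": -50},
    {"gripper": 0.3, "x": 36, "y": 5.3, "z": 0, "wx": 0, "wy": 0, "wz": -58},
    {"gripper": 0.3, "x": 41, "y": 6.1, "z": 0, "wx": 0, "wy": 0, "wz": -66},
    {"gripper": 0.3, "x": 46, "y": 6.8, "z": 0, "wx": 0, "wy": 0, "wz": -74},
  ],
)

```text
clock: 24.68
position: [0.4952, 0.2094, 0.3154]
eef_rot: [[-0.978, 0.208, -0.003], [0.208, 0.978, -0.001], [0.003, -0.002, -1.0]]
contact_force: [0.8, -0.7, -0.3]
width: 0.085
```

```bash
python3 - <<'E'
from h import *
st();plan(D(-.085,0.03,.315),rot(99.7))
E
```

```text
t 24.68 p [0.4952 0.2094 0.3154] F [ 0.8 -0.7 -0.3] w 0.085 q [-0.84  0.16  0.41  1.71 -0.07  1.29  0.95]
[[-0.978, 0.208, -0.003], [0.208, 0.978, -0.001], [0.003, -0.002, -1.0]]
from [0.4952 0.2094 0.3154] shift cm [1.280e+00 1.398e+01 1.000e-02] turn deg [ -0.1  -0.2 -21.7] rows>=2.2
```

Emit:
drive_tool(
  increments=[
    {"gripper": 0.3, "x": 0.5, "y": 5, "z": 0, "wx": 0, "wy": 0, "wz": -8},
    {"gripper": 0.3, "x": 1, "y": 9, "z": 0, "wx": 0, "wy": 0, "wz": -15},
    {"gripper": 0.3, "x": 1.3, "y": 13, "z": 0, "wx": 0, "wy": 0, "wz": -20},
    {"gripper": 0.3, "x": 1.3, "y": 14, "z": 0, "wx": 0, "wy": 0, "wz": -21.7},
    {"gripper": 0.3, "x": 1.3, "y": 14, "z": 0, "wx": 0, "wy": 0, "wz": -21.7},
    {"gripper": 0.3, "x": 1.3, "y": 14, "z": 0, "wx": 0, "wy": 0, "wz": -21.7},
    {"gripper": 0.3, "x": 1.3, "y": 14, "z": 0, "wx": 0, "wy": 0, "wz": -21.7},
  ],
)

```text
clock: 25.55
position: [0.515, 0.3447, 0.3175]
eef_rot: [[-0.987, -0.159, 0.0], [-0.159, 0.987, -0.0], [-0.0, -0.0, -1.0]]
contact_force: [-0.7, 1.1, -0.2]
width: 0.089
```

```bash
python3 - <<'E'
from h import *
tips("15");plan(D(-.0741,0.0628,.185),rot(99.7))
E
```

```text
t 25.6 p [0.515  0.345  0.3176] F [-0.3  0.4 -1. ] w 0.085 q [-0.9   0.31  0.31  1.52 -0.1   1.33  1.15]
[[-0.987, -0.159, 0.0], [-0.159, 0.987, 0.0], [-0.0, 0.0, -1.0]]
handle 612 0.09333031501566955 ((-0.21837978065013885, -0.0134404506534338), (0.03990631923079491, 0.014100663363933563), 1.844618558883667)
tip [0.0076 0.1032] [ 23  40 349]
tip [ 0.0082 -0.1026] [ 24  40 365]
tip [-0.0759 -0.0031] [  40  181 1342]
tip [-0.0353 -0.0896] [ 19  12 182]
tip [-0.0362 -0.0536] [ 20  13 199]
tip [-0.0362 -0.0696] [ 19  11 161]
tip [-0.0375 -0.0187] [ 14  12 138]
tip [-0.0371 -0.0335] [ 18  12 158]
tip [-0.0384  0.0151] [ 8 10 59]
tip [-0.04    0.0737] [ 18  13 196]
tip [-0.0398  0.0537] [ 18  12 175]
tip [-0.108 -0.071] [ 15  13 139]
tip [-0.1072 -0.0913] [ 19  12 195]
tip [-0.1083 -0.0553] [ 18  12 190]
tip [-0.1095 -0.0204] [ 16  12 165]
tip [-0.1092 -0.0358] [ 17  11 156]
tip [-0.1104  0.0161] [ 18  12 189]
tip [-0.1113  0.0517] [ 18  13 198]
tip [-0.1109  0.0358] [ 16  12 178]
tip [-0.1121  0.0715] [ 17  12 173]
tip [-0.1164  0.0269] [ 21   8 126]
tip [-0.1988 -0.0125] [ 25   8 168]
from [0.515  0.345  0.3176] shift cm [-0.88  3.7  13.26] turn deg [ 0.   0.  -0.6] rows>=2.2
```

View pics/wrist15.png

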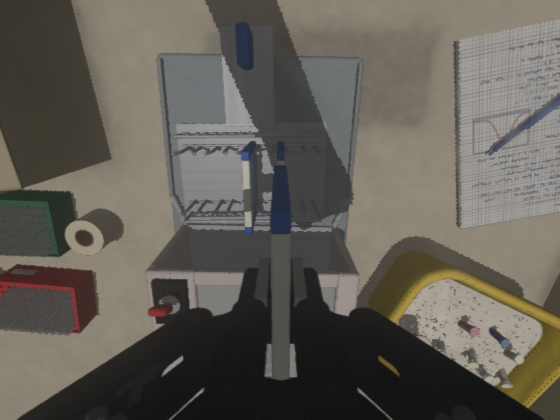

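Emit:
drive_tool(
  increments=[
    {"gripper": 0.3, "x": -0.9, "y": 3.7, "z": 0, "wx": 0, "wy": 0, "wz": -0.6},
    {"gripper": 0.3, "x": -0.9, "y": 3.7, "z": 3, "wx": 0, "wy": 0, "wz": -0.6},
    {"gripper": 0.3, "x": -0.9, "y": 3.7, "z": 7, "wx": 0, "wy": 0, "wz": -0.6},
    {"gripper": 0.3, "x": -0.9, "y": 3.7, "z": 11, "wx": 0, "wy": 0, "wz": -0.6},
    {"gripper": 0.3, "x": -0.9, "y": 3.7, "z": 13, "wx": 0, "wy": 0, "wz": -0.6},
    {"gripper": 0.3, "x": -0.9, "y": 3.7, "z": 13, "wx": 0, "wy": 0, "wz": -0.6},
    {"gripper": 0.3, "x": -0.9, "y": 3.7, "z": 13, "wx": 0, "wy": 0, "wz": -0.6},
    {"gripper": 0.3, "x": -0.9, "y": 3.7, "z": 13, "wx": 0, "wy": 0, "wz": -0.6},
  ],
)

```text
clock: 26.6
position: [0.5186, 0.3847, 0.1891]
eef_rot: [[-0.985, -0.171, 0.002], [-0.171, 0.985, 0.002], [-0.003, 0.002, -1.0]]
contact_force: [0.3, 0.3, -0.3]
width: 0.089
```

```bash
python3 - <<'E'
from h import *
c,p,d=snap("wrist","16");st();plan(D(-.0743,0.0627,.1105),rot(99.7))
E
```

```text
t 26.65 p [0.5185 0.3846 0.1888] F [ 1.  -0.6 -1. ] w 0.086 q [-0.91  0.45  0.28  1.62 -0.13  1.09  1.15]
[[-0.985, -0.171, 0.002], [-0.171, 0.985, 0.002], [-0.002, 0.001, -1.0]]
from [0.5185 0.3846 0.1888] shift cm [ 0.12 -0.18  7.83] turn deg [0.1 0.1 0.1] rows>=1.3
```

View pics/wrist16.png

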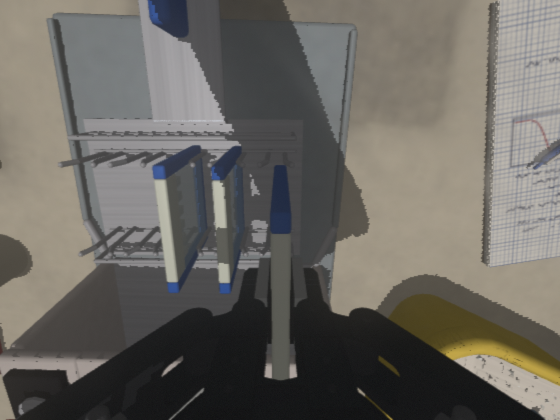

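Emit:
drive_tool(
  increments=[
    {"gripper": 0.3, "x": 0.1, "y": -0.2, "z": 0, "wx": 0, "wy": 0, "wz": 0},
    {"gripper": 0.3, "x": 0.1, "y": -0.2, "z": 1, "wx": 0, "wy": 0, "wz": 0},
    {"gripper": 0.3, "x": 0.1, "y": -0.2, "z": 2.5, "wx": 0, "wy": 0, "wz": 0},
    {"gripper": 0.3, "x": 0.1, "y": -0.2, "z": 4, "wx": 0, "wy": 0, "wz": 0},
    {"gripper": 0.3, "x": 0.1, "y": -0.2, "z": 5.5, "wx": 0, "wy": 0, "wz": 0},
    {"gripper": 0.3, "x": 0.1, "y": -0.2, "z": 6.8, "wx": 0, "wy": 0, "wz": 0},
    {"gripper": 0.3, "x": 0.1, "y": -0.2, "z": 7.6, "wx": 0, "wy": 0, "wz": 0},
    {"gripper": 0.3, "x": 0.1, "y": -0.2, "z": 7.9, "wx": 0, "wy": 0, "wz": 0},
    {"gripper": 0.3, "x": 0.1, "y": -0.2, "z": 7.9, "wx": 0, "wy": 0, "wz": 0},
  ],
)

```text
clock: 27.78
position: [0.5171, 0.3822, 0.1095]
eef_rot: [[-0.985, -0.171, -0.0], [-0.171, 0.985, 0.0], [0.0, 0.0, -1.0]]
contact_force: [-2.8, -1.6, 4.8]
width: 0.091
```

Emit:
drive_tool(
  increments=[
    {"gripper": 1.4, "x": 0, "y": 0, "z": -0.05, "wx": 0, "wy": 0, "wz": 0},
    {"gripper": 1.8, "x": 0, "y": 0, "z": -0.05, "wx": 0, "wy": 0, "wz": 0},
    {"gripper": 1.8, "x": 0, "y": 0, "z": -0.05, "wx": 0, "wy": 0, "wz": 0},
    {"gripper": 1.8, "x": 0, "y": 0, "z": -2, "wx": 0, "wy": 0, "wz": 0},
    {"gripper": 1.8, "x": 0, "y": 0, "z": -5, "wx": 0, "wy": 0, "wz": 0},
    {"gripper": 1.8, "x": 0, "y": 0, "z": -10, "wx": 0, "wy": 0, "wz": 0},
    {"gripper": 1.8, "x": 0, "y": 0, "z": -16, "wx": 0, "wy": 0, "wz": 0},
    {"gripper": 1.8, "x": 0, "y": 0, "z": -19, "wx": 0, "wy": 0, "wz": 0},
    {"gripper": 1.8, "x": 0, "y": 0, "z": -19, "wx": 0, "wy": 0, "wz": 0},
  ],
)

```text
clock: 28.9
position: [0.5187, 0.3829, 0.3032]
eef_rot: [[-0.985, -0.171, 0.006], [-0.171, 0.985, 0.006], [-0.007, 0.004, -1.0]]
contact_force: [0.7, -0.2, 0.4]
width: 0.211
```

```bash
python3 - <<'E'
from h import *
tips("17");plan(D(-.2,-.013,.27),rot(99.7))
E
```

```text
t 28.95 p [0.5177 0.3823 0.3005] F [-0.1 -0.1  0.3] w 0.209 q [-0.92  0.36  0.29  1.49 -0.11  1.3   1.13]
[[-0.985, -0.171, 0.003], [-0.171, 0.985, 0.003], [-0.003, 0.002, -1.0]]
handle 740 0.09322535472570476 ((-0.2184731811285019, -0.013520356267690659), (0.04015997424721718, 0.014547807164490223), 1.7067289352416992)
tip [0.0077 0.1037] [ 25  40 351]
tip [ 0.0083 -0.1025] [ 24  41 388]
tip [-0.0752 -0.0029] [  38  183 1438]
tip [-0.0759  0.0331] [  38  181 1355]
tip [-0.0355 -0.0893] [ 17  12 173]
tip [-0.0363 -0.0533] [ 19  13 201]
tip [-0.0363 -0.0695] [ 19  12 161]
tip [-0.0371 -0.0204] [ 7 11 69]
tip [-0.0372 -0.0334] [ 20  13 178]
tip [-0.0386  0.0172] [ 14  13 152]
tip [-0.0396  0.054 ] [ 21  13 207]
tip [-0.0402  0.0742] [ 18  13 192]
tip [-0.1069 -0.0918] [ 18  12 193]
tip [-0.108  -0.0558] [ 21  13 224]
tip [-0.108  -0.0704] [ 14  12 127]
tip [-0.1092 -0.0223] [ 8 11 78]
tip [-0.109  -0.0353] [ 18  12 157]
tip [-0.1104  0.0152] [ 16  12 153]
tip [-0.1114  0.0518] [ 17  12 190]
tip [-0.112   0.0715] [ 17  13 192]
tip [-0.1184  0.0627] [18  6 93]
tip [-0.1989 -0.0126] [ 27   8 193]
from [0.5177 0.3823 0.3005] shift cm [12.81 -7.12  3.  ] turn deg [0.1 0.2 0.1] rows>=2.4
```

View pics/wrist17.png

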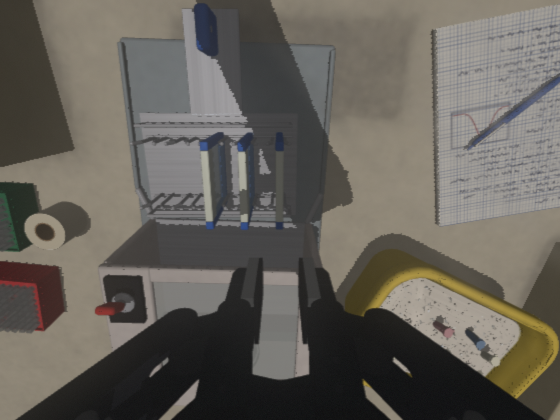

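```bash
python3 - <<'E'
from h import *
plan(D(-.2205,-.0136,.2),rot(99.7))
E
```

```text
from [0.5177 0.3823 0.3005] shift cm [14.88 -7.13  9.99] turn deg [0.1 0.2 0.1] rows>=3.1
```

Emit:
drive_tool(
  increments=[
    {"gripper": 5, "x": 4, "y": -2, "z": 0, "wx": 0, "wy": 0, "wz": 0},
    {"gripper": 5, "x": 8, "y": -4, "z": 0, "wx": 0, "wy": 0, "wz": 0},
    {"gripper": 5, "x": 12, "y": -6, "z": 2, "wx": 0, "wy": 0, "wz": 0},
    {"gripper": 5, "x": 14.9, "y": -7.1, "z": 6, "wx": 0, "wy": 0, "wz": 0},
    {"gripper": 5, "x": 14.9, "y": -7.1, "z": 10, "wx": 0, "wy": 0, "wz": 0},
    {"gripper": 5, "x": 14.9, "y": -7.1, "z": 10, "wx": 0, "wy": 0, "wz": 0},
    {"gripper": 5, "x": 14.9, "y": -7.1, "z": 10, "wx": 0, "wy": 0, "wz": 0},
    {"gripper": 5, "x": 14.9, "y": -7.1, "z": 10, "wx": 0, "wy": 0, "wz": 0},
  ],
)

```text
clock: 29.95
position: [0.3836, 0.2875, 0.1998]
eef_rot: [[-0.985, -0.171, 0.002], [-0.171, 0.985, 0.002], [-0.002, 0.002, -1.0]]
contact_force: [0.0, -0.0, -1.0]
width: 0.587
```

```bash
python3 - <<'E'
from h import *
c,p,d=snap("wrist","18");st();X,Y,Z=dr(cloud(c,d));tray(X,Y,Z,d);plan(D(-.2205,-.0136,.0705),rot(99.7))
E
```

```text
t 30.0 p [0.3835 0.2874 0.1997] F [-0.3 -0.2 -0.3] w 0.586 q [-0.99  0.14  0.28  2.   -0.05  1.01  1.06]
[[-0.985, -0.171, 0.002], [-0.171, 0.985, 0.002], [-0.002, 0.002, -1.0]]
handle 827 0.09344879028379333 ((-0.21921060979366302, -0.01331810187548399), (0.03926908224821091, 0.013700688257813454), 1.2868887186050415)
from [0.3835 0.2874 0.1997] shift cm [ 0.03 -0.08 12.92] turn deg [0.1 0.1 0.1] rows>=2.1
```

View pics/wrist18.png

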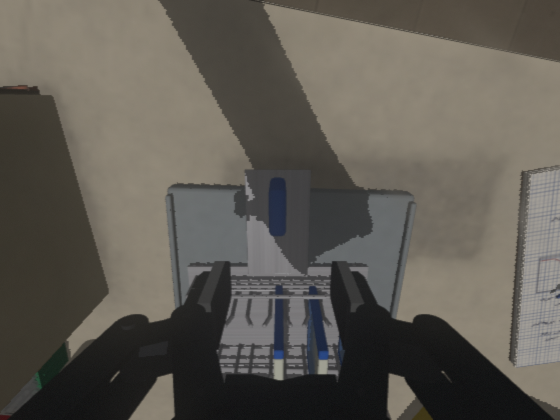

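Emit:
drive_tool(
  increments=[
    {"gripper": 5, "x": 0.1, "y": -0.1, "z": 4, "wx": 0, "wy": 0, "wz": 0},
    {"gripper": 5, "x": 0.1, "y": -0.1, "z": 8, "wx": 0, "wy": 0, "wz": 0},
    {"gripper": 5, "x": 0.1, "y": -0.1, "z": 11, "wx": 0, "wy": 0, "wz": 0},
    {"gripper": 5, "x": 0.1, "y": -0.1, "z": 12.9, "wx": 0, "wy": 0, "wz": 0},
    {"gripper": 5, "x": 0.1, "y": -0.1, "z": 12.9, "wx": 0, "wy": 0, "wz": 0},
    {"gripper": 3, "x": 0.1, "y": -0.1, "z": 12.9, "wx": 0, "wy": 0, "wz": 0},
    {"gripper": 2, "x": 0.1, "y": -0.1, "z": 12.9, "wx": 0, "wy": 0, "wz": 0},
    {"gripper": 0.5, "x": 0.1, "y": -0.1, "z": 12.9, "wx": 0, "wy": 0, "wz": 0},
    {"gripper": 0.5, "x": 0.1, "y": -0.1, "z": 12.9, "wx": 0, "wy": 0, "wz": 0},
    {"gripper": 0.5, "x": 0.1, "y": -0.1, "z": 12.9, "wx": 0, "wy": 0, "wz": 0},
  ],
  force=90,
)

```text
clock: 31.25
position: [0.3822, 0.2858, 0.0703]
eef_rot: [[-0.985, -0.17, 0.001], [-0.17, 0.985, 0.001], [-0.001, 0.001, -1.0]]
contact_force: [-1.7, -1.3, 5.8]
width: 0.154
```

```bash
python3 - <<'E'
from h import *
st();print(dr(np.array(ctrl.read_state()["position"])))
c,p,d=snap("side","19");crop(p,130,110,300,250,4,"s19")
E
```

```text
t 31.25 p [0.3822 0.2858 0.0703] F [-1.7 -1.3  5.8] w 0.154 q [-0.95  0.32  0.26  2.12 -0.13  0.71  1.13]
[[-0.985, -0.17, 0.001], [-0.17, 0.985, 0.001], [-0.001, 0.001, -1.0]]
(np.float64(-0.22195516334753398), np.float64(-0.014421431093137881), array(0.0703468))
```

View pics/s19.png

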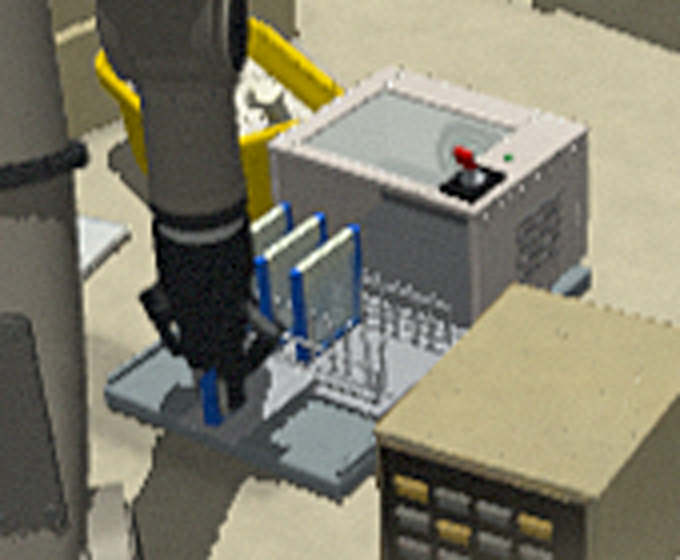

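```bash
python3 - <<'E'
from h import *
plan(D(-.24,0,.0703),rot(98))
E
```

```text
from [0.3822 0.2858 0.0704] shift cm [1.76 1.5  0.01] turn deg [0.1 0.1 1.8] rows>=0.4
```

Emit:
drive_tool(
  increments=[
    {"gripper": 0.5, "x": 0.8, "y": 0.1, "z": 0, "wx": 0, "wy": 0, "wz": 0.1},
    {"gripper": 0.5, "x": 1.5, "y": 0.4, "z": 0, "wx": 0, "wy": 0, "wz": 0.5},
    {"gripper": 0.5, "x": 1.8, "y": 0.8, "z": 0, "wx": 0, "wy": 0, "wz": 0.9},
    {"gripper": 0.5, "x": 1.8, "y": 1.2, "z": 0, "wx": 0, "wy": 0, "wz": 1.4},
    {"gripper": 0.5, "x": 1.8, "y": 1.5, "z": 0, "wx": 0, "wy": 0, "wz": 1.8},
    {"gripper": 0.5, "x": 1.8, "y": 1.5, "z": 0, "wx": 0, "wy": 0, "wz": 1.8},
    {"gripper": 0.5, "x": 1.8, "y": 1.5, "z": 0, "wx": 0, "wy": 0, "wz": 1.8},
  ],
)

```text
clock: 32.17
position: [0.3621, 0.2949, 0.07]
eef_rot: [[-0.991, -0.136, 0.0], [-0.136, 0.991, -0.002], [-0.0, -0.002, -1.0]]
contact_force: [1.4, -7.0, 11.1]
width: 0.15
```

```bash
python3 - <<'E'
from h import *
st();print(dr(np.array(ctrl.read_state()["position"])))
c,p,d=snap("top","20");crop(p,110,100,240,290,3,"t20");c,p,d=snap("wrist","20");ortho(c,p,.033,"o20")
X,Y,Z=dr(cloud(c,d))
for z0,z1 in[(.12,.134)]:
  m=(d>0)&(Z>z0)&(Z<z1)&(X>-.2)&(X<0)&(Y>-.02)&(Y<.1)
  P=np.stack([X[m],Y[m]],1);print(len(P),[np.round(np.polyfit(P[k,0],P[k,1],1),4).tolist() for k in [(P[:,1]<.018),(P[:,1]>.018)&(P[:,1]<.054),P[:,1]>.054] if k.sum()>20])
E
```

```text
t 32.17 p [0.3621 0.2949 0.07  ] F [ 1.4 -7.  11.1] w 0.15 q [-1.    0.31  0.26  2.14 -0.12  0.71  1.05]
[[-0.991, -0.136, 0.0], [-0.136, 0.991, -0.002], [-0.0, -0.002, -1.0]]
(np.float64(-0.24064991223418322), np.float64(-0.0026795076864796555), array(0.070018))
0 []
```

View pics/t20.png

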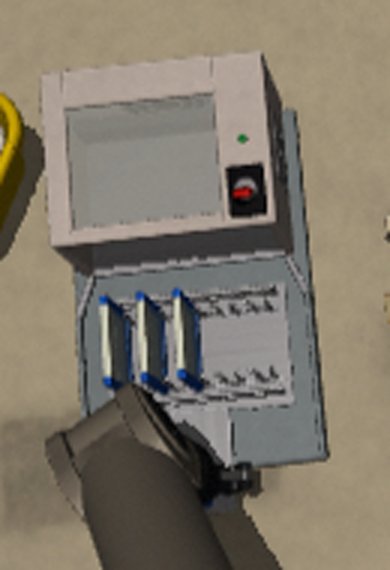

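View pics/o20.png

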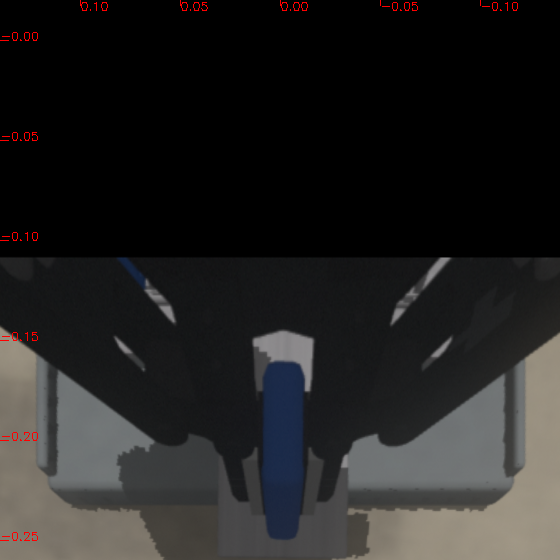

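```bash
cat >> h.py <<'E'
def topc(d,zt=.128):
    c=ctrl.camera_model("top");X,Y,Z=dr(cloud(c,d))
    m=(d>0)&(abs(Z-zt)<.009)&(X>-.22)&(X<.05)&(abs(Y)<.11)
    P=np.stack([X[m],Y[m]],1).astype(np.float32)
    im=np.zeros((280,240),np.uint8);im[((.05-P[:,0])*1000).astype(int),((.12-P[:,1])*1000).astype(int)]=255
    im=cv2.dilate(im,np.ones((3,3)));n,l,s,ce=cv2.connectedComponentsWithStats(im)
    for i in range(1,n):
        if s[i,4]>100:
            yy,xx=np.nonzero(l==i);print("cass",np.round([.05-ce[i,1]/1000,.12-ce[i,0]/1000],4),s[i,2:5],"yaw",np.round(np.degrees(np.polyfit(.05-yy/1000,.12-xx/1000,1)[0]),2))
    for x in(-.18,-.13,-.09):
        k=(d>0)&(Z>.027)&(Z<.04)&(abs(X-x)<.012)&(abs(Y)>.105)&(abs(Y)<.14);yy=Y[k];print("lip",x,np.percentile(yy[yy>0],5) if (yy>0).any() else 0,np.percentile(yy[yy<0],95) if (yy<0).any() else 0)
E
python3 - <<'E'
from h import *
topc(np.load("pics/top20.npy"))
E
```

```text
cass [-0.0923 -0.0056] [ 13  93 724] yaw -0.48
cass [-0.0903  0.0665] [ 14  91 768] yaw -0.94
cass [-0.0907  0.0305] [ 13  92 725] yaw -0.33
lip -0.18 0 -0.10891929043955646
lip -0.13 0.10736591366517782 -0.10995688589184785
lip -0.09 0.10769989882914377 -0.10825943516619513
```

Emit:
drive_tool(
  increments=[
    {"gripper": 0.5, "x": 0, "y": 0.2, "z": 0, "wx": 0, "wy": 0, "wz": 0},
    {"gripper": 0.5, "x": 0.1, "y": 0.2, "z": 0.2, "wx": 0, "wy": -1.2, "wz": 0},
    {"gripper": 0.5, "x": 0.2, "y": 0.2, "z": 0.4, "wx": 0, "wy": -2.4, "wz": 0},
    {"gripper": 0.5, "x": 0.3, "y": 0.2, "z": 0.6, "wx": 0, "wy": -3.6, "wz": 0},
    {"gripper": 0.5, "x": 0.3, "y": 0.2, "z": 0.6, "wx": 0, "wy": -4, "wz": 0},
    {"gripper": 0.5, "x": 0.3, "y": 0.2, "z": 0.6, "wx": 0, "wy": -4, "wz": 0},
    {"gripper": 0.5, "x": 0.3, "y": 0.2, "z": 0.6, "wx": 0, "wy": -4, "wz": 0},
  ],
)

```text
clock: 33.15
position: [0.3588, 0.2957, 0.0639]
eef_rot: [[-0.988, -0.135, 0.069], [-0.135, 0.991, 0.007], [-0.069, -0.003, -0.998]]
contact_force: [1.9, -8.9, 10.9]
width: 0.151
```

```bash
python3 - <<'E'
from h import *
st();print(dr(np.array(ctrl.read_state()["position"])))
c,p,d=snap("side","21");crop(p,150,140,270,240,5,"s21")
c,p,d=snap("top","21");topc(d)
X,Y,Z=dr(cloud(c,d));
for x in (-.13,-.11,-.09,-.07,-.05):
    k=(abs(X-x)<.01)&(Y>-.01)&(Y<.012)&(Z>.09);print(x,np.round(np.percentile(Z[k],90),4) if k.any() else None)
E
```

```text
t 33.15 p [0.3588 0.2957 0.0639] F [ 1.9 -8.9 10.9] w 0.151 q [-1.06  0.29  0.28  2.19 -0.06  0.62  0.96]
[[-0.988, -0.135, 0.069], [-0.135, 0.991, 0.007], [-0.069, -0.003, -0.998]]
(np.float64(-0.2437854738507924), np.float64(-0.0013982912158982952), array(0.0639076))
cass [-0.0996  0.0671] [ 14  90 720] yaw -1.09
cass [-0.0765  0.0306] [ 13  46 333] yaw -3.79
cass [-0.1091 -0.0048] [ 13  54 439] yaw -1.14
cass [-0.1203  0.0313] [ 13  47 384] yaw -2.53
lip -0.18 0.10906266598735369 -0.1084311063778648
lip -0.13 0.10709345884797664 -0.10915156603873093
lip -0.09 0.10739460999426212 -0.10977007691143958
-0.13 0.1351
-0.11 0.1351
-0.09 0.1385
-0.07 0.1403
-0.05 0.137
```

View pics/s21.png

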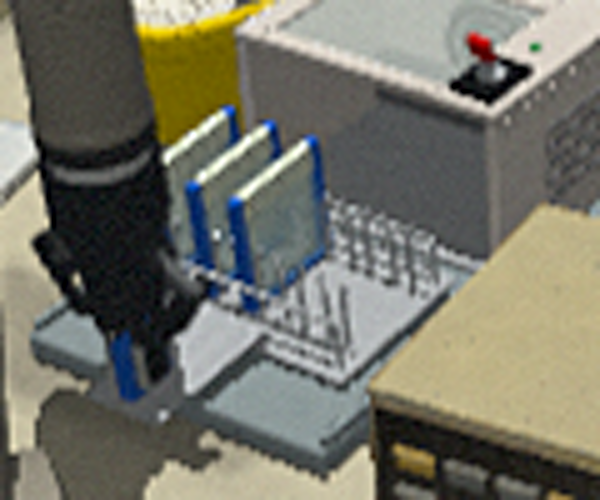

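Emit:
drive_tool(
  increments=[
    {"gripper": 0.5, "x": -0.5, "y": 0, "z": 0.03, "wx": 0, "wy": 0, "wz": 0},
    {"gripper": 0.5, "x": -1.2, "y": 0, "z": 0.08, "wx": 0, "wy": 0, "wz": 0},
    {"gripper": 0.5, "x": -1.9, "y": 0, "z": 0.13, "wx": 0, "wy": 0, "wz": 0},
    {"gripper": 0.5, "x": -2.6, "y": 0, "z": 0.18, "wx": 0, "wy": 0, "wz": 0},
    {"gripper": 0.5, "x": -3.3, "y": 0, "z": 0.23, "wx": 0, "wy": 0, "wz": 0},
    {"gripper": 0.5, "x": -4, "y": 0, "z": 0.28, "wx": 0, "wy": 0, "wz": 0},
    {"gripper": 0.5, "x": -4.6, "y": 0, "z": 0.32, "wx": 0, "wy": 0, "wz": 0},
    {"gripper": 0.5, "x": -5, "y": 0, "z": 0.35, "wx": 0, "wy": 0, "wz": 0},
    {"gripper": 0.5, "x": -5, "y": 0, "z": 0.35, "wx": 0, "wy": 0, "wz": 0},
  ],
)

```text
clock: 34.38
position: [0.4008, 0.3058, 0.0632]
eef_rot: [[-0.988, -0.143, 0.057], [-0.142, 0.99, 0.007], [-0.057, -0.002, -0.998]]
contact_force: [-15.2, -1.5, 18.7]
width: 0.153
```

```bash
python3 - <<'E'
from h import *
st();print(dr(np.array(ctrl.read_state()["position"])))
c,p,d=snap("side","22");crop(p,150,140,270,240,5,"s22")
c,p,d=snap("top","22");topc(d);crop(p,110,150,240,290,4,"t22")
E
```

```text
t 34.38 p [0.4008 0.3058 0.0632] F [-15.2  -1.5  18.7] w 0.153 q [-0.99  0.36  0.27  2.1  -0.1   0.66  1.05]
[[-0.988, -0.143, 0.057], [-0.142, 0.99, 0.007], [-0.057, -0.002, -0.998]]
(np.float64(-0.2007572692356973), np.float64(0.0027983860722843035), array(0.06319327))
cass [-0.0603  0.0378] [ 12  86 624] yaw -0.5
cass [-0.066   0.0739] [ 12  75 575] yaw 0.19
cass [-0.0469  0.0023] [ 12  19 127] yaw -14.52
cass [-0.0799  0.0017] [ 14  42 328] yaw 0.51
lip -0.18 0 -0.1061940459448972
lip -0.13 0.11564197157178385 -0.10662940686257423
lip -0.09 0.10622353332648313 -0.1061423991758125
```

View pics/s22.png

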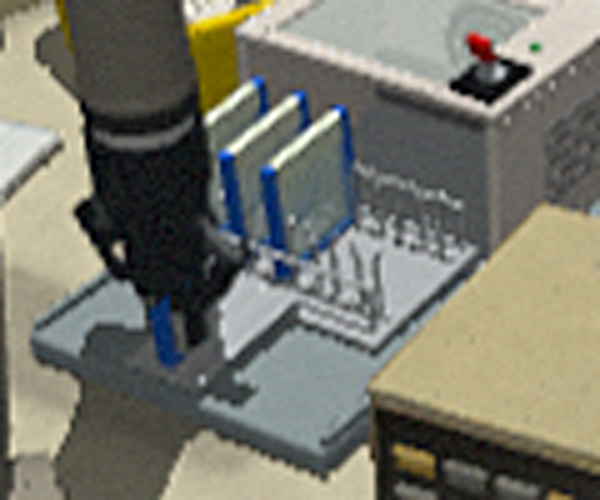

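View pics/t22.png

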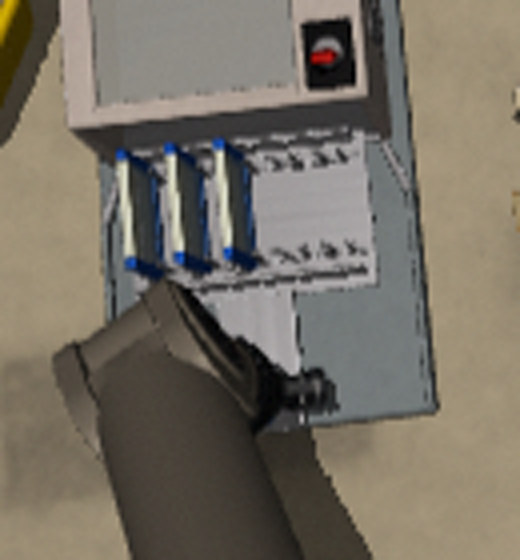

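Emit:
drive_tool(
  increments=[
    {"gripper": 0.5, "x": 1, "y": -0.2, "z": -0.05, "wx": 0, "wy": 0, "wz": 0},
    {"gripper": 0.5, "x": 1.2, "y": -0.5, "z": -0.05, "wx": 0, "wy": 0, "wz": 0},
    {"gripper": 0.5, "x": 1.2, "y": -0.8, "z": -0.05, "wx": 0, "wy": 0, "wz": 0},
    {"gripper": 0.5, "x": 1.2, "y": -0.8, "z": -0.05, "wx": 0, "wy": 0, "wz": 0},
    {"gripper": 0.5, "x": 1.2, "y": -0.8, "z": -0.05, "wx": 0, "wy": 0, "wz": 0},
  ],
)

```text
clock: 35.1
position: [0.3965, 0.297, 0.063]
eef_rot: [[-0.988, -0.142, 0.069], [-0.141, 0.99, 0.011], [-0.069, 0.001, -0.998]]
contact_force: [-3.3, 4.1, 2.8]
width: 0.152
```

```bash
python3 - <<'E'
from h import *
st();print(dr(np.array(ctrl.read_state()["position"])))
c,p,d=snap("top","23");topc(d)
E
```

```text
t 35.1 p [0.3965 0.297  0.063 ] F [-3.3  4.1  2.8] w 0.152 q [-0.99  0.34  0.27  2.12 -0.09  0.63  1.05]
[[-0.988, -0.142, 0.069], [-0.141, 0.99, 0.011], [-0.069, 0.001, -0.998]]
(np.float64(-0.2062956953515661), np.float64(-0.005315654766395363), array(0.06302966))
cass [-0.0412  0.0306] [ 12  35 199] yaw 3.43
cass [-0.0404 -0.0061] [ 12  18 114] yaw 6.85
cass [-0.0672  0.0662] [ 13  42 316] yaw -1.16
cass [-0.087  -0.0055] [ 13  45 342] yaw 1.05
cass [-0.0897  0.0302] [ 11  40 283] yaw -5.0
cass [-0.0982  0.0657] [ 11  24 178] yaw -6.12
lip -0.18 0 -0.1090312819484868
lip -0.13 0.1069239991851131 -0.10732663322736159
lip -0.09 0.10736123648793816 -0.10711885794703183
```

Emit:
drive_tool(
  increments=[
    {"gripper": 0.5, "x": 0, "y": 0.3, "z": 0, "wx": 0, "wy": 0, "wz": 0},
    {"gripper": 0.5, "x": -0.5, "y": 0.35, "z": 0.03, "wx": 0, "wy": 0, "wz": 0},
    {"gripper": 0.5, "x": -1, "y": 0.35, "z": 0.06, "wx": 0, "wy": 0, "wz": 0},
    {"gripper": 0.5, "x": -1.5, "y": 0.35, "z": 0.1, "wx": 0, "wy": 0, "wz": 0},
    {"gripper": 0.5, "x": -2, "y": 0.35, "z": 0.13, "wx": 0, "wy": 0, "wz": 0},
    {"gripper": 0.5, "x": -2.3, "y": 0.35, "z": 0.15, "wx": 0, "wy": 0, "wz": 0},
    {"gripper": 0.5, "x": -2.3, "y": 0.35, "z": 0.15, "wx": 0, "wy": 0, "wz": 0},
  ],
)

```text
clock: 36.02
position: [0.4176, 0.3014, 0.0629]
eef_rot: [[-0.988, -0.137, 0.065], [-0.137, 0.991, 0.007], [-0.065, -0.002, -0.998]]
contact_force: [-6.1, -1.1, 10.0]
width: 0.149
```

```bash
python3 - <<'E'
from h import *
st();print(dr(np.array(ctrl.read_state()["position"])))
c,p,d=snap("side","24");crop(p,150,140,270,240,5,"s24")
c,p,d=snap("top","24");topc(d);crop(p,110,150,240,290,4,"t24")
E
```

```text
t 36.02 p [0.4176 0.3014 0.0629] F [-6.1 -1.1 10. ] w 0.149 q [-0.96  0.37  0.27  2.08 -0.1   0.66  1.08]
[[-0.988, -0.137, 0.065], [-0.137, 0.991, 0.007], [-0.065, -0.002, -0.998]]
(np.float64(-0.18470550590756865), np.float64(-0.003942075255455223), array(0.06293558))
cass [-0.0226  0.0667] [ 12  57 360] yaw -1.76
cass [-0.0439  0.0303] [ 13  43 318] yaw -0.29
cass [-0.0369 -0.0053] [ 12  21 157] yaw -2.39
cass [-0.0686  0.0662] [ 13  42 303] yaw -4.75
cass [-0.0674 -0.0055] [ 12  41 328] yaw -0.69
cass [-0.0747  0.0307] [ 12  24 187] yaw 3.1
lip -0.18 0 -0.10629637906647027
lip -0.13 0 -0.1067941025500976
lip -0.09 0.10964361281521076 -0.10766762202189128
```

View pics/t24.png

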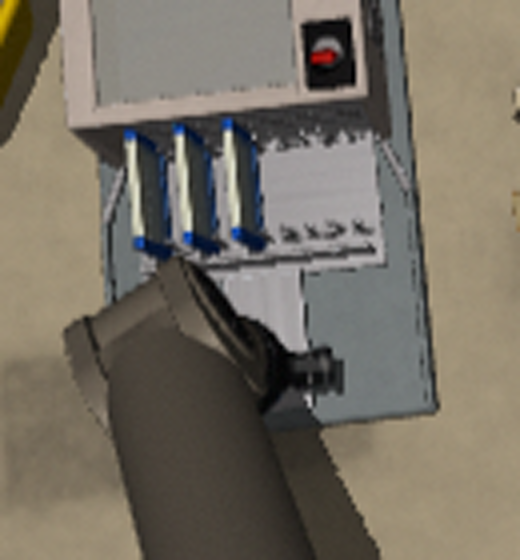

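```bash
python3 - <<'E'
from h import *
plan(D(-.18,-.002,.0765),rot(98))
E
```

```text
from [0.4176 0.3014 0.0629] shift cm [-0.56  0.2  -1.33] turn deg [-0.1  3.7 -0.1] rows>=0.4
```

Emit:
drive_tool(
  increments=[
    {"gripper": 0.5, "x": -0.1, "y": 0, "z": -0.3, "wx": 0, "wy": 0.9, "wz": 0},
    {"gripper": 0.5, "x": -0.3, "y": 0.1, "z": -0.6, "wx": 0, "wy": 1.8, "wz": 0},
    {"gripper": 0.5, "x": -0.4, "y": 0.1, "z": -1, "wx": 0, "wy": 2.8, "wz": 0},
    {"gripper": 0.5, "x": -0.6, "y": 0.1, "z": -1.4, "wx": 0, "wy": 3.7, "wz": 0},
    {"gripper": 0.5, "x": -0.6, "y": 0.1, "z": -1.4, "wx": 0, "wy": 3.7, "wz": 0},
    {"gripper": 0.5, "x": -0.6, "y": 0.1, "z": -1.4, "wx": 0, "wy": 3.7, "wz": 0},
  ],
)

```text
clock: 36.88
position: [0.425, 0.3048, 0.0778]
eef_rot: [[-0.99, -0.14, 0.007], [-0.14, 0.99, 0.002], [-0.007, 0.001, -1.0]]
contact_force: [-0.2, -0.1, -2.3]
width: 0.155
```

```bash
python3 - <<'E'
from h import *
st();print(dr(np.array(ctrl.read_state()["position"])))
c,p,d=snap("side","25");crop(p,150,140,270,240,5,"s25")
c,p,d=snap("top","25");topc(d,.134)
E
```

```text
t 36.88 p [0.425  0.3048 0.0778] F [-0.2 -0.1 -2.3] w 0.155 q [-0.92  0.38  0.26  2.01 -0.13  0.76  1.13]
[[-0.99, -0.14, 0.007], [-0.14, 0.99, 0.002], [-0.007, 0.001, -1.0]]
(np.float64(-0.17694446131694622), np.float64(-0.0016183298652301878), array(0.07781049))
cass [-0.0257  0.0334] [ 11  68 529] yaw -0.23
cass [-0.0348  0.0696] [ 13  84 642] yaw 0.39
cass [-0.0188 -0.0025] [ 12  47 348] yaw -4.23
cass [-0.0511 -0.0028] [ 11  24 144] yaw -13.38
cass [-0.0711 -0.0031] [ 12  23 162] yaw -10.42
lip -0.18 0 -0.10748157440703314
lip -0.13 0 -0.1071777246652013
lip -0.09 0 -0.10750378912855493
```

View pics/s25.png

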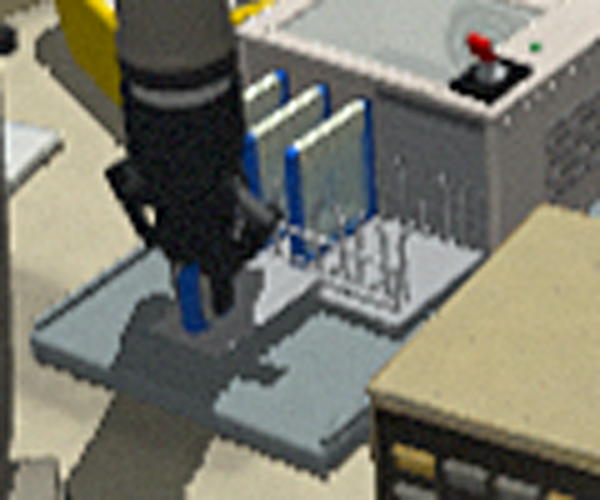

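Emit:
drive_tool(
  increments=[
    {"gripper": 0.5, "x": -0.5, "y": 0, "z": 0, "wx": 0, "wy": 0, "wz": 0},
    {"gripper": 0.5, "x": -1.5, "y": 0, "z": 0, "wx": 0, "wy": 0, "wz": 0},
    {"gripper": 0.5, "x": -2.5, "y": 0, "z": 0, "wx": 0, "wy": 0, "wz": 0},
    {"gripper": 0.5, "x": -3.5, "y": 0, "z": 0, "wx": 0, "wy": 0, "wz": 0},
    {"gripper": 0.5, "x": -4.5, "y": 0, "z": 0, "wx": 0, "wy": 0, "wz": 0},
    {"gripper": 0.5, "x": -5.5, "y": 0, "z": 0, "wx": 0, "wy": 0, "wz": 0},
    {"gripper": 0.5, "x": -6.5, "y": 0, "z": 0.05, "wx": 0, "wy": 0, "wz": 0},
    {"gripper": 0.5, "x": -7.5, "y": 0, "z": 0.05, "wx": 0, "wy": 0, "wz": 0},
    {"gripper": 0.5, "x": -8, "y": 0, "z": 0.05, "wx": 0, "wy": 0, "wz": 0},
    {"gripper": 0.5, "x": -8, "y": 0, "z": 0.05, "wx": 0, "wy": 0, "wz": 0},
  ],
)

```text
clock: 38.22
position: [0.5048, 0.3157, 0.0775]
eef_rot: [[-0.99, -0.14, 0.008], [-0.14, 0.99, 0.001], [-0.008, 0.0, -1.0]]
contact_force: [-0.9, -0.2, -1.8]
width: 0.153
```

```bash
python3 - <<'E'
from h import *
st();print(dr(np.array(ctrl.read_state()["position"])))
c,p,d=snap("side","26");crop(p,150,110,290,230,5,"s26")
E
```

```text
t 38.23 p [0.5048 0.3157 0.0775] F [-0.9 -0.2 -1.8] w 0.153 q [-0.83  0.49  0.26  1.84 -0.16  0.83  1.22]
[[-0.99, -0.14, 0.008], [-0.14, 0.99, 0.001], [-0.008, 0.0, -1.0]]
(np.float64(-0.09637237996212877), np.float64(-0.0018577380718576026), array(0.07750768))
```

View pics/s26.png

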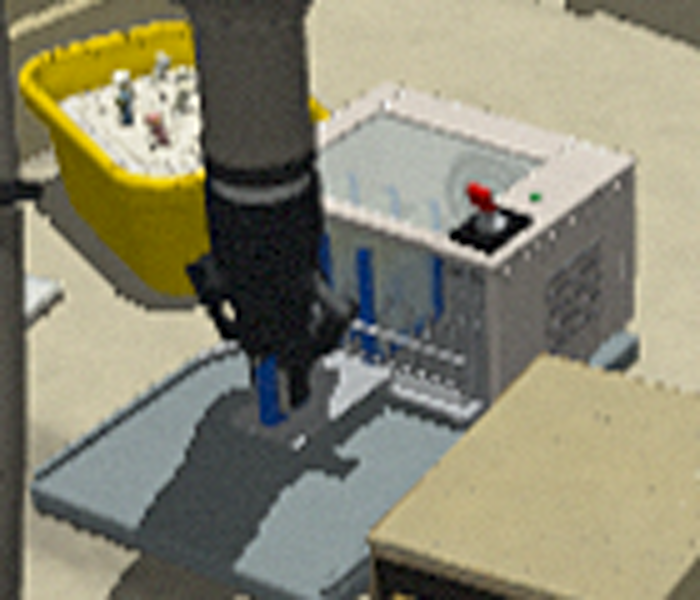

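Emit:
drive_tool(
  increments=[
    {"gripper": 0.5, "x": -0.6, "y": 0, "z": 0.05, "wx": 0, "wy": 0, "wz": 0},
    {"gripper": 0.5, "x": -1.2, "y": 0, "z": 0.05, "wx": 0, "wy": 0, "wz": 0},
    {"gripper": 0.5, "x": -1.7, "y": 0, "z": 0.05, "wx": 0, "wy": 0, "wz": 0},
    {"gripper": 0.5, "x": -2.1, "y": 0, "z": 0.05, "wx": 0, "wy": 0, "wz": 0},
    {"gripper": 0.5, "x": -2.4, "y": 0, "z": 0.05, "wx": 0, "wy": 0, "wz": 0},
    {"gripper": 0.5, "x": -2.6, "y": 0, "z": 0.05, "wx": 0, "wy": 0, "wz": 0},
    {"gripper": 0.5, "x": -2.6, "y": 0, "z": 0.05, "wx": 0, "wy": 0, "wz": 0},
  ],
)

```text
clock: 39.15
position: [0.5298, 0.3196, 0.0771]
eef_rot: [[-0.99, -0.14, 0.007], [-0.14, 0.99, 0.001], [-0.007, 0.0, -1.0]]
contact_force: [-1.8, 0.9, -0.6]
width: 0.151
```

```bash
python3 - <<'E'
from h import *
st();print(dr(np.array(ctrl.read_state()["position"])))
E
```

```text
t 39.15 p [0.5298 0.3196 0.0771] F [-1.8  0.9 -0.6] w 0.151 q [-0.81  0.52  0.26  1.78 -0.17  0.85  1.24]
[[-0.99, -0.14, 0.007], [-0.14, 0.99, 0.001], [-0.007, 0.0, -1.0]]
(np.float64(-0.07106662181961987), np.float64(-0.0015106842484113488), array(0.07711957))
```

Emit:
drive_tool(
  increments=[
    {"gripper": 0.5, "x": -0.15, "y": 0, "z": 0, "wx": 0, "wy": 0, "wz": 0},
    {"gripper": 0.5, "x": -0.3, "y": 0, "z": 0, "wx": 0, "wy": 0, "wz": 0},
    {"gripper": 0.5, "x": -0.45, "y": 0, "z": 0, "wx": 0, "wy": 0, "wz": 0},
    {"gripper": 0.5, "x": -0.45, "y": 0, "z": 0, "wx": 0, "wy": 0, "wz": 0},
  ],
)

```text
clock: 39.65
position: [0.5336, 0.3201, 0.077]
eef_rot: [[-0.99, -0.14, 0.005], [-0.14, 0.99, 0.001], [-0.005, 0.0, -1.0]]
contact_force: [-3.5, 0.1, 1.0]
width: 0.148
```

```bash
python3 - <<'E'
from h import *
st();print(dr(np.array(ctrl.read_state()["position"])))
E
```

```text
t 39.65 p [0.5336 0.3201 0.077 ] F [-3.5  0.1  1. ] w 0.148 q [-0.8   0.53  0.26  1.77 -0.17  0.86  1.24]
[[-0.99, -0.14, 0.005], [-0.14, 0.99, 0.001], [-0.005, 0.0, -1.0]]
(np.float64(-0.06727482110154577), np.float64(-0.0015339845296044163), array(0.07704073))
```

Emit:
drive_tool(
  increments=[
    {"gripper": 0.5, "x": -0.2, "y": 0, "z": 0, "wx": 0, "wy": 0, "wz": 0},
    {"gripper": 0.5, "x": -0.4, "y": 0, "z": 0, "wx": 0, "wy": 0, "wz": 0},
    {"gripper": 0.5, "x": -0.4, "y": 0, "z": 0, "wx": 0, "wy": 0, "wz": 0},
  ],
)

```text
clock: 40.02
position: [0.5338, 0.3208, 0.0766]
eef_rot: [[-0.99, -0.141, -0.003], [-0.141, 0.99, -0.001], [0.003, -0.0, -1.0]]
contact_force: [-9.9, -1.0, 6.2]
width: 0.153
```

```bash
python3 - <<'E'
from h import *
st();print(dr(np.array(ctrl.read_state()["position"])))
E
```

```text
t 40.02 p [0.5338 0.3208 0.0766] F [-9.9 -1.   6.2] w 0.153 q [-0.8   0.53  0.25  1.76 -0.17  0.87  1.24]
[[-0.99, -0.141, -0.003], [-0.141, 0.99, -0.001], [0.003, -0.0, -1.0]]
(np.float64(-0.06702722477725409), np.float64(-0.0009192733280938246), array(0.07658169))
```

Emit:
drive_tool(
  increments=[
    {"gripper": 0.5, "x": 0.1, "y": 0, "z": 0, "wx": 0, "wy": 0, "wz": 0},
    {"gripper": 2, "x": 0.1, "y": 0, "z": 0, "wx": 0, "wy": 0, "wz": 0},
    {"gripper": 5, "x": 0.1, "y": 0, "z": 0, "wx": 0, "wy": 0, "wz": 0},
    {"gripper": 5, "x": 0.1, "y": 0, "z": 0, "wx": 0, "wy": 0, "wz": 0},
    {"gripper": 5, "x": 0.1, "y": 0, "z": -3, "wx": 0, "wy": 0, "wz": 0},
    {"gripper": 5, "x": 0.5, "y": 0, "z": -7, "wx": 0, "wy": 0, "wz": 0},
    {"gripper": 5, "x": 2, "y": 0, "z": -12, "wx": 0, "wy": 0, "wz": 0},
    {"gripper": 5, "x": 3, "y": 0, "z": -17, "wx": 0, "wy": 0, "wz": 0},
    {"gripper": 5, "x": 3, "y": 0, "z": -19, "wx": 0, "wy": 0, "wz": 0},
    {"gripper": 5, "x": 3, "y": 0, "z": -19, "wx": 0, "wy": 0, "wz": 0},
  ],
)

```text
clock: 41.28
position: [0.508, 0.3166, 0.269]
eef_rot: [[-0.99, -0.14, 0.009], [-0.14, 0.99, 0.004], [-0.01, 0.002, -1.0]]
contact_force: [-0.1, 0.7, -0.8]
width: 0.586
```

```bash
python3 - <<'E'
from h import *
ctrl.snapshot("top");ctrl.snapshot("top")
st();c,p,d=snap("wrist","27");st();X,Y,Z=dr(cloud(c,d))
m=(d>0)&(Z>.09)&(Z<.106)&(abs(X+.07)<.05)&(abs(Y)<.05);P=np.stack([X[m],Y[m],Z[m]],1);print(len(P),np.median(P[:,2]),cv2.minAreaRect(P[:,:2].astype(np.float32)))
k=(d>0)&(abs(Z-.16)<.004)&(abs(X)<.06)&(abs(Y)<.06);print("roof front x",X[k].min())
k=(d>0)&(abs(Z-.024)<.003)&(X>-.24)&(X<-.05)&(abs(Y)<.1);print("deck front x",X[k].min())
m=(d>0)&(Z>.183)&(Z<.22)&(X>-.02)&(X<.08)&(Y<-.06)&(Y>-.12);P=np.stack([X[m],Y[m],Z[m]],1);print("switch",len(P),P.min(0) if len(P) else 0,P.max(0) if len(P) else 0)
E
```

```text
t 41.38 p [0.5065 0.3158 0.2659] F [-0.6 -0.3 -0.7] w 0.589 q [-0.87  0.3   0.3   1.65 -0.09  1.2   1.16]
[[-0.99, -0.14, 0.004], [-0.14, 0.99, -0.0], [-0.004, -0.001, -1.0]]
t 41.42 p [0.5063 0.3157 0.2653] F [0.2 0.6 0.9] w 0.585 q [-0.87  0.3   0.3   1.65 -0.09  1.2   1.16]
[[-0.99, -0.14, 0.003], [-0.14, 0.99, -0.001], [-0.003, -0.001, -1.0]]
526 0.09929039471841158 ((-0.06497334688901901, 0.0006912266835570335), (0.03916434943675995, 0.013263239525258541), 0.24023957550525665)
roof front x 0.0006393818676422181
deck front x -0.21732103316068033
switch 0 0 0
```

View pics/wrist27.png

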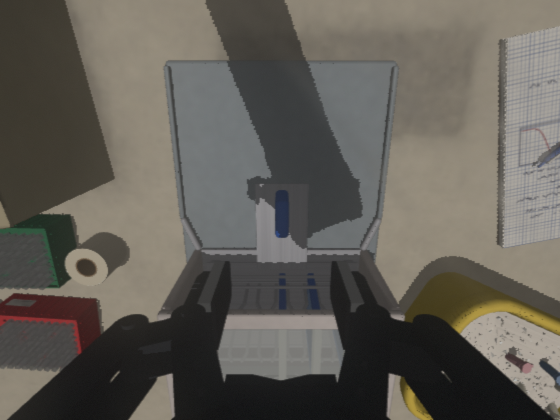

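```bash
python3 - <<'E'
from h import *
plan(D(-.03,-.085,.265),rot(98))
E
```

```text
from [0.5063 0.3157 0.2653] shift cm [-6.49 -8.29  0.06] turn deg [-0.1  0.2  0. ] rows>=1.7
```

Emit:
drive_tool(
  increments=[
    {"gripper": 0, "x": -2, "y": -3, "z": 0, "wx": 0, "wy": 0, "wz": 0},
    {"gripper": 0, "x": -4, "y": -6, "z": 0, "wx": 0, "wy": 0, "wz": 0},
    {"gripper": 0, "x": -6, "y": -8, "z": 0, "wx": 0, "wy": 0.2, "wz": 0},
    {"gripper": 0, "x": -6.5, "y": -8.3, "z": 0, "wx": 0, "wy": 0.2, "wz": 0},
    {"gripper": 0, "x": -6.5, "y": -8.3, "z": 0, "wx": 0, "wy": 0.2, "wz": 0},
    {"gripper": 0, "x": -6.5, "y": -8.3, "z": 0, "wx": 0, "wy": 0.2, "wz": 0},
    {"gripper": 0, "x": -6.5, "y": -8.3, "z": 0, "wx": 0, "wy": 0.2, "wz": 0},
  ],
  force=30,
)

```text
clock: 42.3
position: [0.5819, 0.2444, 0.2672]
eef_rot: [[-0.99, -0.142, 0.001], [-0.142, 0.99, 0.001], [-0.001, 0.001, -1.0]]
contact_force: [0.6, 0.2, -0.4]
width: 0.004
```

```bash
python3 - <<'E'
from h import *
st();c,p,d=snap("wrist","28");plan(D(-.03,-.085,.199),rot(98))
E
```

```text
t 42.3 p [0.5819 0.2444 0.2672] F [ 0.6  0.2 -0.4] w 0.004 q [-0.72  0.36  0.34  1.56 -0.13  1.23  1.35]
[[-0.99, -0.142, 0.001], [-0.142, 0.99, 0.001], [-0.001, 0.001, -1.0]]
from [0.5821 0.2441 0.2673] shift cm [ 0.03 -0.15  6.83] turn deg [0.  0.1 0.1] rows>=1.1
```

View pics/wrist28.png

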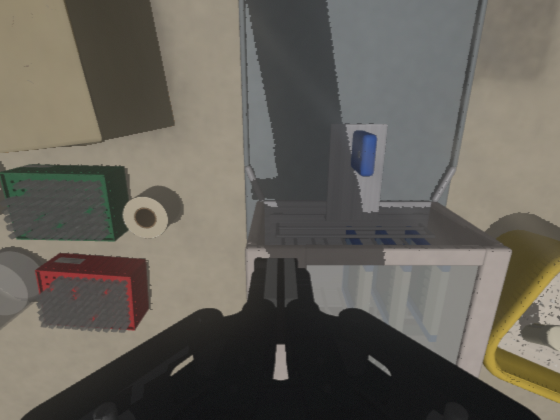

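Emit:
drive_tool(
  increments=[
    {"gripper": 0, "x": 0, "y": -0.15, "z": 3, "wx": 0, "wy": 0, "wz": 0},
    {"gripper": 0, "x": 0, "y": -0.15, "z": 6.8, "wx": 0, "wy": 0, "wz": 0},
    {"gripper": 0, "x": 0, "y": -0.15, "z": 6.8, "wx": 0, "wy": 0, "wz": 0},
    {"gripper": 0, "x": -1, "y": -0.15, "z": 6.8, "wx": 0, "wy": 0, "wz": 0},
    {"gripper": 0, "x": -2, "y": -0.15, "z": 6.8, "wx": 0, "wy": 0, "wz": 0},
    {"gripper": 0, "x": -3, "y": -0.15, "z": 6.8, "wx": 0, "wy": 0, "wz": 0},
    {"gripper": 0, "x": -4, "y": -0.15, "z": 6.8, "wx": 0, "wy": 0, "wz": 0},
    {"gripper": 0, "x": -5, "y": -0.15, "z": 6.8, "wx": 0, "wy": 0, "wz": 0},
    {"gripper": 0, "x": -5, "y": -0.15, "z": 6.8, "wx": 0, "wy": 0, "wz": 0},
  ],
)

```text
clock: 43.48
position: [0.6336, 0.2489, 0.1993]
eef_rot: [[-0.99, -0.14, 0.003], [-0.14, 0.99, 0.001], [-0.003, 0.0, -1.0]]
contact_force: [-0.2, 0.2, -0.6]
width: -0.0
```

```bash
python3 - <<'E'
from h import *
st();print(dr(np.array(ctrl.read_state()["position"])));c,p,d=snap("side","29");crop(p,190,110,290,200,6,"s29")
E
```

```text
t 43.48 p [0.6336 0.2489 0.1993] F [-0.2  0.2 -0.6] w -0.0 q [-0.66  0.51  0.33  1.52 -0.17  1.14  1.41]
[[-0.99, -0.14, 0.003], [-0.14, 0.99, 0.001], [-0.003, 0.0, -1.0]]
(np.float64(0.02188461410036605), np.float64(-0.08600905251064199), array(0.19925312))
```

View pics/s29.png

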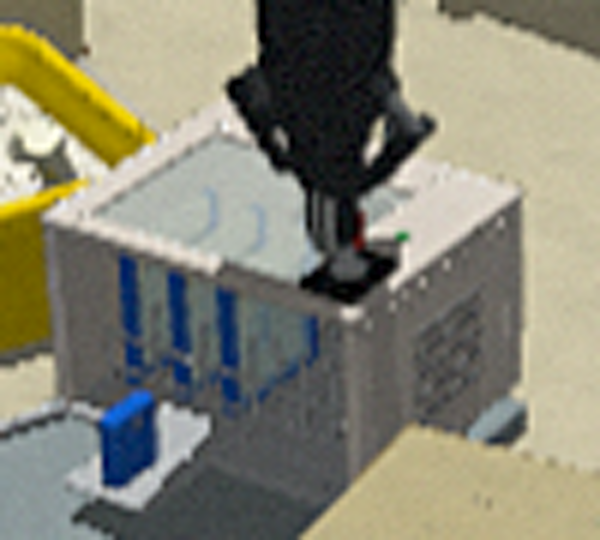

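Emit:
drive_tool(
  increments=[
    {"gripper": 0, "x": -0.5, "y": 0, "z": 0, "wx": 0, "wy": 0, "wz": 0},
    {"gripper": 0, "x": -0.9, "y": 0, "z": 0, "wx": 0, "wy": 0, "wz": 0},
    {"gripper": 0, "x": -1.2, "y": 0, "z": 0, "wx": 0, "wy": 0, "wz": 0},
    {"gripper": 0, "x": -1.2, "y": 0, "z": 0, "wx": 0, "wy": 0, "wz": 0},
  ],
)

```text
clock: 44.02
position: [0.6422, 0.25, 0.1984]
eef_rot: [[-0.99, -0.14, -0.004], [-0.14, 0.99, -0.001], [0.005, -0.001, -1.0]]
contact_force: [-8.6, -1.8, 2.5]
width: -0.001
```

```bash
python3 - <<'E'
from h import *
st();print(dr(np.array(ctrl.read_state()["position"])))
E
```

```text
t 44.02 p [0.6422 0.25   0.1984] F [-8.6 -1.8  2.5] w -0.001 q [-0.65  0.53  0.33  1.49 -0.18  1.16  1.41]
[[-0.99, -0.14, -0.004], [-0.14, 0.99, -0.001], [0.005, -0.001, -1.0]]
(np.float64(0.03053635331210767), np.float64(-0.08609719672767402), array(0.19844308))
```

8.6 N against the stop: the paddle is at its limit. Back off, rise, and move away.

Emit:
drive_tool(
  increments=[
    {"gripper": 0, "x": 1, "y": 0, "z": 0, "wx": 0, "wy": 0, "wz": 0},
    {"gripper": 0, "x": 3, "y": 0, "z": 0, "wx": 0, "wy": 0, "wz": 0},
    {"gripper": 0, "x": 4.5, "y": 0, "z": 0, "wx": 0, "wy": 0, "wz": 0},
    {"gripper": 0, "x": 5, "y": 0, "z": -4, "wx": 0, "wy": 0, "wz": 0},
    {"gripper": 0, "x": 8, "y": 0, "z": -9, "wx": 0, "wy": 0, "wz": 0},
    {"gripper": 0, "x": 13, "y": 0, "z": -12, "wx": 0, "wy": 0, "wz": 0},
    {"gripper": 0, "x": 19, "y": 0, "z": -14, "wx": 0, "wy": 0, "wz": 0},
    {"gripper": 0, "x": 21, "y": 0, "z": -14, "wx": 0, "wy": 0, "wz": 0},
    {"gripper": 0, "x": 21, "y": 0, "z": -14, "wx": 0, "wy": 0, "wz": 0},
    {"gripper": 0, "x": 21, "y": 0, "z": -14, "wx": 0, "wy": 0, "wz": 0},
  ],
)

```text
clock: 45.28
position: [0.4374, 0.221, 0.3392]
eef_rot: [[-0.99, -0.139, 0.004], [-0.139, 0.99, 0.001], [-0.004, 0.001, -1.0]]
contact_force: [0.4, 0.6, 0.1]
width: 0.002
```

```bash
python3 - <<'E'
from h import *
st();c,p,d=snap("side","30");crop(p,170,110,290,220,5,"s30");cs,ps,ds=snap("top","30")
X,Y,Z=dr(cloud(c,d));m=(d>0)&(Z>.183)&(Z<.215)&(X>-.02)&(X<.09)&(Y<-.06)&(Y>-.12);P=np.stack([X[m],Y[m],Z[m]],1);print("switch side",len(P),np.median(P,0))
X,Y,Z=dr(cloud(cs,ds));m=(ds>0)&(Z>.183)&(Z<.215)&(X>-.02)&(X<.09)&(Y<-.06)&(Y>-.12);P=np.stack([X[m],Y[m],Z[m]],1);print("switch top",len(P),np.median(P,0))
c,p,d=snap("wrist","30");X,Y,Z=dr(cloud(c,d))
m=(d>0)&(Z>.09)&(Z<.106)&(abs(X+.07)<.05)&(abs(Y)<.05);P=np.stack([X[m],Y[m],Z[m]],1);print(len(P),np.median(P[:,2]),cv2.minAreaRect(P[:,:2].astype(np.float32)))
E
```

```text
t 45.27 p [0.4374 0.221  0.3392] F [0.4 0.6 0.1] w 0.002 q [-0.86  0.04  0.32  1.78 -0.01  1.32  1.17]
[[-0.99, -0.139, 0.004], [-0.139, 0.99, 0.001], [-0.004, 0.001, -1.0]]
switch side 33 [ 0.04474428 -0.08860762  0.19504605]
switch top 44 [ 0.04511871 -0.08922496  0.196203  ]
329 0.09922310563152209 ((-0.06536903232336044, 0.0007617063820362091), (0.039435192942619324, 0.014392031356692314), 0.1160597875714302)
```

View pics/s30.png

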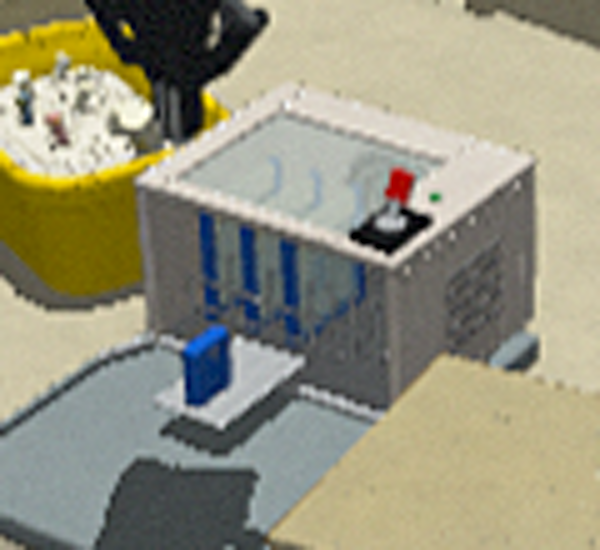

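View pics/top30.png

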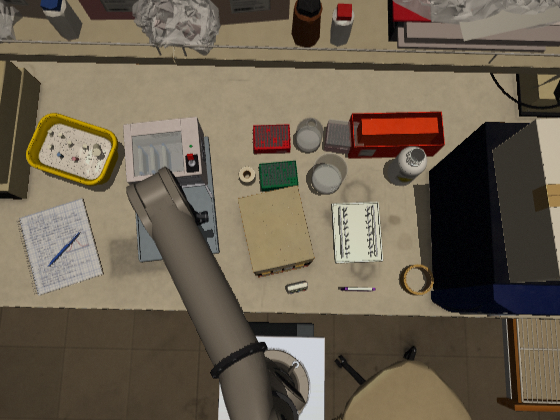

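```bash
python3 - <<'E'
from h import *
print(ctrl.job_done())
E
```

```text
the job is handed in; nothing more can be done
None
```

I slid the tray out onto the deck and stood both wet cassettes from the stand in slots 3 and 5, one on each side of the dry cassette in slot 4. I then slid the tray back over the sill to the stop bar, switched the fan on and handed the job in.

- **Knocked tray:** The tray was knocked about 2 cm and turned about 2° while I was fetching the first cassette. I measured it again before placing each one.
- **Sticking at the mouth:** On the way in, the tray caught once on the left guide with about 15 N. I backed off, re-centred it and it went in.
- **Tray:** The handle measured at drier x ≈ -65 to -66 mm against -66 mm for home, and the tray pressed against the stop bar with about 10 N.
- **Cassettes:** All three were upright in the chamber and the draining stand was empty.
- **Fan switch:** The paddle leans to the back and was pushed to its stop with about 9 N. The cameras put its lean at roughly 0.4 rad, a little under the nominal 0.5. I put that down to seeing only its front face.
- **The rest:** In the last top view the other things on the bench looked undisturbed, and the arm was clear of everything. The robot's clock was at about 45 s.

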